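# Hold back the belt tensioner of a potter's wheel

### The job

A new belt is to go on the small potter's wheel: lever up the yellow cover of its drive housing with the palette knife, its blade in the slot under the cover's lip, open the cover until it stands upright or further, and lay the knife down on the bench, clear of the housing. Then, with the gripper's fingers, push the red roller of the sprung tensioner arm towards the wheel until the arm has clicked well past its pawl, and finish while still holding it pushed back there, since it springs back when let go. Leave the other things on the bench where they are.

Things in the scene. Friction and masses are not known exactly. Their poses are not given: they have to be found in the camera images.
- drive: Blue drive housing of a potter's wheel, fixed; 180 (x) x 170 (y) x 75 mm high, open-topped under its yellow cover, walls 5 mm, floor 12 mm up. Origin: centre of its underside; x axis towards the aluminium wheel disc (220 mm across, 94 mm high, centred 220 mm along x), z up. Inside: tensioner arm, pawl and, at its +y side, fixed pulleys up to 56 mm high. The -x,-y inner corner is empty.
- cover (a joint): Opening of the yellow cover (rad): 0 shut, grows as the lip rises, 1.57 upright, stop at 1.8. Plate 180 x 187 x 4 mm, 0.12 kg, hinged along the housing's +y top edge; the stiff hinge keeps it wherever it is left; about 1.5 N at the lip lifts it.
- cover_lip (a point): Middle of the lower edge of the cover's free lip, 187 mm from the hinge axis; when shut it is 102 mm from the housing's middle towards its -y and 75 mm above the bench.
- slot (a point): Middle of the mouth of the blade slot along the housing's -y side, 68.5 mm above the bench, 100 mm from the housing's middle: 13 mm high (ledge below at 62 mm, cover lip above at 75 mm), 15 mm deep to the wall, 170 mm long, open towards -y. Its axes are the housing's.
- cover_hinge (a point): Middle of the cover's hinge axis (axis along the housing's x), 85 mm from the housing's middle towards its +y, 75 mm above the bench, level with the cover's underside.
- tensioner (a joint): Angle of the sprung arm about its upright pivot (rad), 0 at rest; grows as the roller goes towards the housing's +x (the wheel), counter-clockwise from above; end stop 0.72. Spring: about 4 N at the roller at rest, 9 N at 0.6. The tooth meets the pawl at about 0.31 (up to 3 N more) and is past it from 0.41; well past: above 0.47. It does not latch: let go, it springs back to 0.
- roller (a point): Centre of the red upright roller (20 mm across, from 30 to 68 mm above the bench, this point 49 mm up) at the arm's end, 95 mm from the pivot. At rest 20 mm towards -x and 40 mm towards -y from the housing's middle; free room of 55 mm on its -x side for fingers. The steel arm below it is 22 to 30 mm above the bench.
- tensioner_pivot (a point): Top of the arm's pivot, 34 mm above the bench, 20 mm towards the housing's -x and 55 mm towards its +y from its middle.
- pawl (a joint): How far the small brass click pawl is pressed aside by the arm's tooth (m): 0 at rest, about 0.0025 while the tooth passes, 0 again after the click. It lies below 30 mm height at the housing's -y side.
- knife: Palette knife, the blade tool, loose, 0.09 kg. Origin: underside of the handle below the grip point; x axis along the knife to the blade tip. Wooden handle 22 mm wide, 24 mm high, from 80 mm behind the origin to 30 mm ahead; flat level steel blade 24 mm wide, 3 mm thick, at 12 mm height, from there to the tip 130 mm ahead.
- knife_grip (a point): Good grip point of the knife, near its centre of mass, 12 mm above its underside (half-way up the handle).
- knife_tip (a point): Middle of the blade's end, 130 mm ahead of the grip point, half-way through the 3 mm blade.
- rib: small flat wooden potter's rib, 120 x 50 x 10 mm, lying flat; bystander; origin: centre of its underside
- mug: white mug, 80 mm across, 90 mm high, standing; bystander; origin: centre of its underside
- cup: blue cup, 70 mm across, 70 mm high; bystander; origin: centre of its underside
- jar: amber glaze jar, 70 mm across, 85 mm high; bystander; origin: centre of its underside
- brush: a brush lying on the bench; bystander; origin: centre of its underside

How it is judged (in metres and radians):
On the way, in this order (a step that is already met when the one before it is completed fails the run):
1. the cover is levered up with the knife (value of joint cover above 0.12 rad and contact force between knife and cover above 0.2 N), for 0.1 s.
2. the cover stands open (value of joint cover above 1.35 rad), for 0.2 s.
3. the tensioner arm is pushed past its click by the fingers (value of joint tensioner above 0.47 rad and value of joint pawl below 0.0006 m and contact force between the fingers and tensioner above 3 N), for 0.2 s.
At the end, for the whole second after the job is handed in: The fingers hold the tensioner arm past its click (arm angle above 0.47 rad, pawl back within 0.6 mm, more than 3 N between fingers and arm); the cover is open beyond 1.3 rad; the knife lies flat, still and released on the bench (grip point lower than 30 mm), touching neither robot nor housing (all of step 3 and contact force between knife and tensioner below 0.1 N and value of joint cover above 1.3 rad and height (world z) of knife_grip below 0.03 m and contact force between each of the arm, the fingers and knife below 0.1 N and contact force between knife and drive below 0.1 N and linear speed of knife below 0.02 m/s); the arm keeps its last pose, push and grip.
It fails at once if one of the other things on the bench is moved more than 30 mm (distance of any of rib, mug, cup, jar, brush from where it was at the start of the episode above 0.03 m).
It also fails if it takes over 72 s, if anything falls off the work surface, if the arm or the gripper's body presses on something with over 40 N, if the wrist force passes 120 N, or if a joint passes its speed limit or range.

### The arm

A 6-joint arm with a two-finger parallel gripper is mounted at the origin on the work surface. World frame = base frame: x ahead of the robot, y to its left, z up, the work surface at z = 0. Lengths are in mm, angles in rad, forces in N, time in s.
With the tool pointing down it reaches from about 375 to 900 mm from the base axis. Payload 3.1 kg.
Tool frame: the origin (TCP) lies midway between the tips of the shut fingers; the grasp point (between the pads) lies 19 mm behind it (bot.pinch_z is the distance from the TCP to the grasp point, in mm); z points along the fingers, x is the direction in which the jaws open and shut, and the axes are right-handed (so a half turn about z gives the same grasp; the last joint's range is limited). The gripper opens to 87 mm and grips with 3 to 60 N. Pads are 19 mm wide; open, the fingers measure 117 mm over their backs; the gripper's body (75 mm by 190 mm) begins 51 mm behind the grasp point.
Start: joints at [-1.516, 0.527, 1.433, -0, 1.181, -0.178], TCP at [144.823, -607.966, 222.548] pointing down, gripper open.
Joint ranges: [-3.08, 3.08], [-0.75, 2.2], [0.22, 2.44], [-1.43, 4.57], [0, 2.65], [-2.85, 2.85]. Speed limits (rad/s): [2.79, 2.79, 3.14, 3.14, 3.14, 3.14].

### API

Orientations are given as [roll, pitch, yaw] about the fixed x, y, z axes, in that order (R = Rz(yaw) Ry(pitch) Rx(roll)).
In Python, from cell import bot, camera, camera_params, models gives the robot as it stands. The module is installed in compiled form; this text tells all that it offers.
- The arm moves only by the tool servo_tool, never from a script. Its argument "rows" is a list of rows, each an object with "grip": the closure, from -1 (fully open) to 1 (shut), so that 0 is half open; "translation": the shift along the tool's x, y, z in mm, a list of three; "angular": the turn, a rotation vector about the tool's x, y, z in rad, a list of three. In form: [{"grip": grip, "translation": [dx, dy, dz], "angular": [ax, ay, az]}, ...]. A call has exactly 10 rows; each row shifts and turns the commanded pose from where the row before left it, along the tool's axes as they then stand; what a row does not reach is not made up. A row lasts 1/10 s, in which the tool goes at most 50 mm and 8.59 degrees, less where a joint would pass 70% of its speed; a pose out of reach is approached as far as the arm can. A call with a gripper value outside its range is refused whole. The fingers move at their own pace and stop on an object; the grip force is fixed at half the most. Time passes only in rows, so rows that do not move let the fingers close, or fill a call up. It gives the time, the measured TCP pose, the force and the opening at its end, in the units of the state.
- bot.get_obs(): the state, without advancing time (a new reading comes with each control period).
- camera(name): name is "scene" or "top" or "wrist"; returns (picture, depth): 384x512x3 uint8, red, green, blue; 384x512 float32, mm along the optical axis (not along the pixel's ray), 0 where there is no reading.
- camera_params(name): a dict with "camera_matrix" (3x3 intrinsics, pixels), "camera_from_world" (4x4, takes a point from world to camera coordinates); the wrist camera has in their place "mount" (4x4, takes a point from camera to tool coordinates, whose origin is the TCP and whose axes are the tool frame's). Camera axes: x right, y up, looking along -z (the intrinsics and any distortion apply to the point x, -y, -z); pixel columns grow to the right and rows downward; lengths in mm; the calibration is good to about 2 mm. The wrist camera is an equidistant fisheye: a pixel r from the principal point sees the ray r / f radians off the axis. A picture is of the moment at which its call begins: read the wrist's pose just before it. camera_params takes no time and is no camera call.
- bot.finish_job(): hands the job in, once; it reports no verdict.
Trained networks look in the newest picture that a camera, given by its name, has taken for a name from the list of things; names that differ only in an ending like _2 or _b are one class to them, and where a whole thing is asked for, a point or a joint stands for the part that bears it (a point fixed in the world has none). Each returns a list of dicts, best first, with "conf" (0 to 1); they miss things now and then, are a little off and sometimes report something else, mostly with a low value. They report only what shows in the picture. A call takes as long as a camera call.
- models.recognise(query, camera): "centre" ([x, y, z] in mm, in the coordinates of the camera as it stood for that picture, good to about 4 mm: the middle of the surface that is visible of it).
- models.masks_of(query, camera): "region" (384x512 bool, what is visible of it).
- models.landmark_of(query, camera): "centre" ([x, y, z] in mm, in the coordinates of the camera as it stood for that picture, good to about 4 mm: a listed point, or the origin of a listed thing).
The state is a dict: "t": time; "qpos": joint angles; "dq": joint speeds; "effort": joint torques, N m; "ee_pos": TCP position; "tool_rot": TCP orientation; "wrist_force": force on the tool from outside, world axes, zero at the start; "wrist_torque": the same for the moment, N m; "grip_width": finger opening in mm.
Only numpy, scipy, OpenCV 4.12 (cv2) and the standard library are available. Lean on these libraries where they do the work, as an engineer would, in place of code of your own. Each camera call takes 0.05 s, during which the arm holds its last target.

## Working session

There is one attempt and no reset: what is moved stays moved. The work goes in short steps, Python scripts to look and compute and a tool call to move; the robot and the scene stay as the last step left them, time stands still between calls to the robot, and variables do not carry over. Pictures are saved under pics/ and viewed, and the job is handed in when it is done.

Besides the shell and the picture viewer there is one more tool, called after "Emit:" as a command line: name --argument value ..., lists and objects as JSON in quotes. servo_tool: Moves the arm, as the interface text tells. Its arguments: {"type":"object","properties":{"rows":{"type":"array","items":{"type":"object","properties":{"grip":{"type":"number"},"translation":{"type":"array","items":{"type":"number"}},"angular":{"type":"array","items":{"type":"number"}}}}}},"required":["rows"]}

```bash
mkdir -p pics; cat > h.py <<'E'
import numpy as np, cv2
from cell import bot, camera, camera_params, models
from scipy.spatial.transform import Rotation as R
def snap(name,fn,scale=1.5):
    o=bot.get_obs()
    im,d=camera(name)
    cv2.imwrite('pics/'+fn, cv2.resize(im[:,:,::-1],None,fx=scale,fy=scale))
    np.savez('pics/'+fn[:-4]+'.npz',im=im,d=d,pos=o['ee_pos'],rot=o['tool_rot'])
    return im,d
def toolT(o=None):
    o=o or bot.get_obs()
    T=np.eye(4);T[:3,:3]=R.from_euler('xyz',o['tool_rot']).as_matrix();T[:3,3]=o['ee_pos'];return T
def c2w(name,p,T=None):
    P=camera_params(name)
    if name=='wrist': M=(toolT() if T is None else T)@np.array(P['mount'])
    else: M=np.linalg.inv(P['camera_from_world'])
    return (M@np.append(p,1))[:3]
def pix(name,p,T=None):
    P=camera_params(name)
    if name=='wrist': M=np.linalg.inv((toolT() if T is None else T)@np.array(P['mount']))
    else: M=np.array(P['camera_from_world'])
    q=(M@np.append(p,1))[:3]; K=np.array(P['camera_matrix'])
    q=np.array([q[0],-q[1],-q[2]])
    if name=='wrist':
        r=np.hypot(q[0],q[1]);th=np.arctan2(r,q[2]);s=th/max(r,1e-9)
        return np.array([K[0,0]*s*q[0]+K[0,2],K[1,1]*s*q[1]+K[1,2]])
    u=K@q;return u[:2]/u[2]
E
python3 - <<'E'
from h import *
np.set_printoptions(precision=1,suppress=True)
print(bot.get_obs())
for n in ['scene','top']:
    snap(n,n+'0.png')
    print(n,camera_params(n))
    for q in ['drive','slot','cover_lip','cover_hinge','knife_grip','knife_tip','knife','rib','mug','cup','jar','brush','roller','tensioner_pivot']:
        r=models.landmark_of(q,n)
        print(n,q,[(round(x['conf'],2),c2w(n,x['centre'])) for x in r[:2]])
print(camera_params('wrist'))
E
```

```text
{'t': 0.0, 'qpos': array([-1.5,  0.5,  1.4, -0. ,  1.2, -0.2]), 'dq': array([ 0., -0., -0.,  0., -0., -0.]), 'effort': array([  0. , -44. , -17.7,   0.1,   0.1,  -0. ]), 'ee_pos': array([ 144.8, -607.2,  221.6]), 'tool_rot': array([-3.1,  0. , -1.3]), 'wrist_force': array([ 0.9, -0.2, -0.1]), 'wrist_torque': array([-0., -0., -0.]), 'grip_width': 86.99741601230504}
scene {'camera_matrix': array([[352.1,   0. , 256.6],
       [  0. , 352.1, 192.5],
       [  0. ,   0. ,   1. ]]), 'camera_from_world': array([[    0.7,     0.7,     0. ,  -275.4],
       [   -0.6,     0.6,     0.6,   231.3],
       [    0.4,    -0.4,     0.8, -1354.4],
       [    0. ,     0. ,     0. ,     1. ]])}
scene drive [(0.62, array([578. , -28.8,   1.2]))]
scene slot [(0.87, array([ 582.7, -132.1,   70.5]))]
scene cover_lip [(0.69, array([ 581.1, -130.4,   73.8]))]
scene cover_hinge [(0.62, array([576.6,  55.8,  77.5]))]
scene knife_grip [(0.87, array([416.3, 298.8,   7.2])), (0.61, array([579.5,  57.6,  78.9]))]
scene knife_tip [(0.65, array([ 576.5, -131.2,   73.7])), (0.6, array([433.3, 425.3,   8.6]))]
scene 
[... 997 characters left out ...]
, 306.8,  17.9]))]
top knife_grip [(0.79, array([419.3, 304. ,  19.9]))]
top knife_tip []
top knife [(0.53, array([416.3, 303.7,   1.7]))]
top rib [(0.7, array([596.8, 327.4,   3.2]))]
top mug [(0.6, array([ 538.5, -545.9,   -1.6]))]
top cup [(0.59, array([329.9, 463.1,   8. ]))]
top jar [(0.6, array([ 432.2, -537.8,    0.4]))]
top brush []
top roller [(0.38, array([332.4, 461.3,   8.7]))]
top tensioner_pivot []
{'camera_matrix': array([[297.3,   0. , 255.9],
       [  0. , 297.3, 192.2],
       [  0. ,   0. ,   1. ]]), 'mount': array([[   1. ,    0. ,   -0. ,   -0.8],
       [   0. ,   -1. ,   -0.3,  -70.3],
       [  -0. ,    0.3,   -1. , -161.1],
       [   0. ,    0. ,    0. ,    1. ]])}
```

View pics/scene0.png

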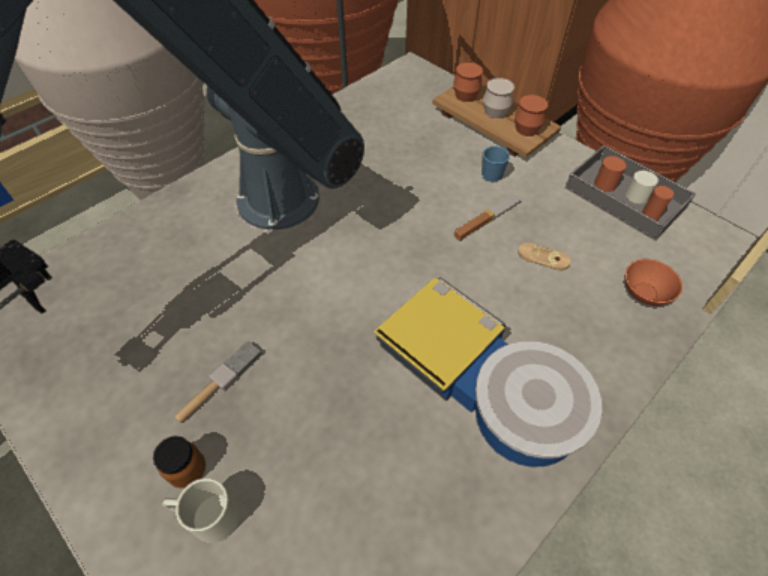

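View pics/top0.png

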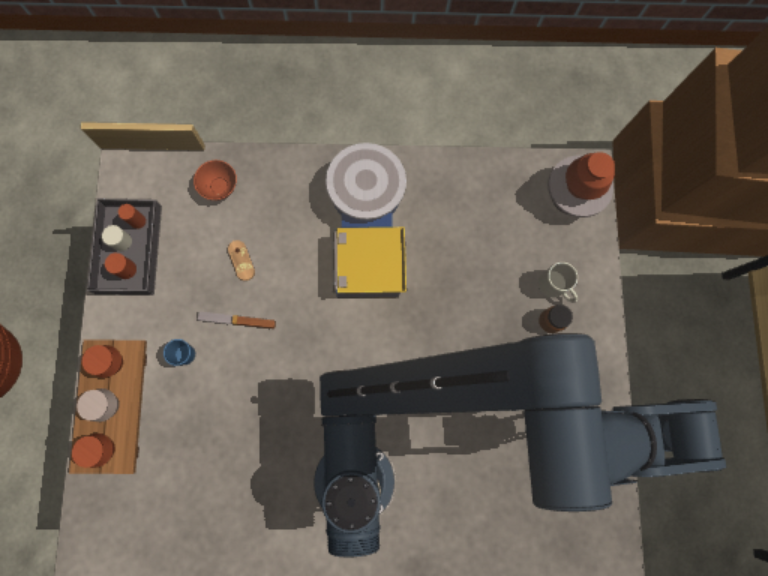

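The scene view shows the yellow-covered housing at about (440,335) and the wheel at (540,395). The palette knife, handle and thin blade, is at (490,220), with the rib at (545,257) and the brush at (220,380). Next I'll measure the knife and housing from the saved depth images.

```bash
cat > m.py <<'E'
from h import *
np.set_printoptions(precision=1,suppress=True)
def cloud(n,fn):
    z=np.load('pics/'+fn+'.npz');d=z['d'];im=z['im']
    P=camera_params(n);K=np.array(P['camera_matrix'])
    v,u=np.indices(d.shape)
    x=(u-K[0,2])/K[0,0]*d;y=(v-K[1,2])/K[1,1]*d
    p=np.stack([x,-y,-d,np.ones_like(d)],-1)
    return (p@np.linalg.inv(P['camera_from_world']).T)[...,:3],im,d
if __name__=='__main__':
  for n in ['scene','top']:
    W,im,d=cloud(n,n+'0')
    hsv=cv2.cvtColor(im,cv2.COLOR_RGB2HSV).astype(int)
    box=(W[...,0]>440)&(W[...,0]<720)&(abs(W[...,1]+27)<150)&(d>0)
    m=box&(hsv[...,1]>150)&(abs(hsv[...,0]-25)<6)&(W[...,2]>60)
    p=W[m];print(n,'cover',len(p),p.min(0),p.max(0),np.median(p[:,2]))
    r=cv2.minAreaRect(p[:,:2].astype(np.float32));print(r,cv2.boxPoints(r))
    # wheel disc
    m=(W[...,0]>650)&(W[...,0]<950)&(abs(W[...,1]+27)<150)&(W[...,2]>85)&(W[...,2]<105)&(hsv[...,1]<80)&(d>0)
    p=W[m];c=cv2.minEnclosingCircle(p[:,:2].astype(np.float32));print('wheel',c,np.median(p[:,2]))
    # knife
    m=(W[...,0]>350)&(W[...,0]<500)&(W[...,1]>200)&(W[...,1]<450)&(W[...,2]>6)&(W[...,2]<40)&(d>0)
    p=W[m];print('knife',len(p));r=cv2.minAreaRect(p[:,:2].astype(np.float32));print(r,cv2.boxPoints(r))
    h=p[p[:,2]>18];r=cv2.minAreaRect(h[:,:2].astype(np.float32));print('handle',r,np.median(h[:,2]));print(cv2.boxPoints(r))
E
python3 m.py
```

```text
scene cover 2998 [ 489.4 -132.8   71.7] [672.4  53.3  86.2] 79.15023801834741
((580.7593994140625, -40.366485595703125), (179.14427185058594, 183.14588928222656), 1.7828975915908813) [[ 488.4   48.4]
 [ 494.1 -134.7]
 [ 673.1 -129.1]
 [ 667.4   53.9]]
wheel ((799.0982055664062, -23.068647384643555), 110.77206420898438) 94.90583587605386
knife 339
((419.0364074707031, 341.1231384277344), (88.46190643310547, 241.93861389160156), 13.405866622924805) [[348.  448.5]
 [404.1 213.2]
 [490.1 233.7]
 [434.  469.1]]
handle ((403.09674072265625, 338.0816650390625), (56.04086685180664, 235.27223205566406), 13.405867576599121) 23.65080614628266
[[348.6 446. ]
 [403.1 217.2]
 [457.6 230.1]
 [403.1 459. ]]
top cover 1758 [ 492.3 -128.3   71.4] [670.   54.9  91.6] 81.02529062896303
((581.3993530273438, -37.07209014892578), (177.53262329101562, 180.42665100097656), 1.2523107528686523) [[ 490.7   51.2]
 [ 494.6 -129.2]
 [ 672.1 -125.3]
 [ 668.2   55.1]]
wheel ((778.455078125, -5.55156135559082), 137.4384307861328) 96.8743751447073
knife 569
((423.97393798828125, 325.5462646484375), (146.0618896484375, 249.9037322998047), 0.7548967003822327) [[349.3 449.5]
 [352.6 199.6]
 [498.6 201.6]
 [495.4 451.4]]
handle ((424.1871032714844, 328.13482666015625), (206.81289672851562, 23.082504272460938), 84.0589599609375) 25.05718035136465
[[402.  226.5]
 [425.  224.1]
 [446.4 429.8]
 [423.4 432.2]]
```

Emit:
servo_tool --rows '[{"grip": -1,"translation": [0,-48,0],"angular": [0,0,-0.08]},{"grip": -1,"translation": [0,-48,0],"angular": [0,0,-0.08]},{"grip": -1,"translation": [0,-48,0],"angular": [0,0,-0.08]},{"grip": -1,"translation": [0,-48,0],"angular": [0,0,-0.08]},{"grip": -1,"translation": [0,-48,0],"angular": [0,0,-0.08]},{"grip": -1,"translation": [0,-48,0],"angular": [0,0,-0.08]},{"grip": -1,"translation": [0,-48,0],"angular": [0,0,-0.08]},{"grip": -1,"translation": [0,-48,0],"angular": [0,0,-0.08]},{"grip": -1,"translation": [0,-48,0],"angular": [0,0,-0.08]},{"grip": -1,"translation": [0,-48,0],"angular": [0,0,-0.08]}]'

```text
t: 2.5
ee_pos: [533.8, -345.2, 222.6]
tool_rot: [3.141, -0.001, -0.534]
wrist_force: [-0.3, -0.5, -0.1]
grip_width: 87.2
```

```bash
cat >> h.py <<'E'
def rel(target, yaw=None):
    "shift in tool axes from measured pose to target, and turn"
    o=bot.get_obs();Rm=R.from_euler('xyz',o['tool_rot'])
    t=Rm.inv().apply(np.array(target)-o['ee_pos'])
    a=None
    if yaw is not None: a=(Rm.inv()*R.from_euler('xyz',[np.pi,0,yaw])).as_rotvec()
    return np.round(t,1),a
def st():
    o=bot.get_obs();print('t',round(o['t'],2),'pos',o['ee_pos'],'rot',np.round(o['tool_rot'],3),'F',o['wrist_force'],'w',round(o['grip_width'],1),'q',np.round(o['qpos'],2))
E
python3 - <<'E'
from h import *
np.set_printoptions(precision=2,suppress=True)
st(); print(rel([418,303,222],-0.12))
from m import cloud
W,im,d=cloud('top','top0')
hsv=cv2.cvtColor(im,cv2.COLOR_RGB2HSV).astype(int)
for n in ['top','scene']:
    W,im,d=cloud(n,n+'0');hsv=cv2.cvtColor(im,cv2.COLOR_RGB2HSV).astype(int)
    m=(W[...,0]>370)&(W[...,0]<460)&(W[...,1]>210)&(W[...,1]<355)&(hsv[...,1]>110)&(d>0)
    p=W[m][:,:2];c=p.mean(0);u,s,vt=np.linalg.svd(p-c);a=vt[0]*np.sign(vt[0][1]);q=(p-c)@a
    print(n,len(p),c,np.degrees(np.arctan2(a[1],a[0])),'ends',c+a*q.min(),c+a*q.max(),q.max()-q.min(), 'z',np.median(W[m][:,2]))
E
```

```text
t 2.5 pos [ 533.78 -345.18  222.58] rot [ 3.14 -0.   -0.53] F [-0.27 -0.47 -0.06] w 87.2 q [-0.75  0.54  1.41  0.    1.19 -0.22]
(array([-429.4, -499.1,    0.1]), array([ 0.  , -0.  , -0.41]))
top 156 [417.5 281.6] 83.5761265731743 ends [411.2 225.5] [423.8 336.8] 112.03037537982507 z 25.618346120298952
scene 202 [420.5 271.7] 83.49578233302955 ends [414.2 217. ] [427.5 333.4] 117.06028197781087 z 22.652001109371895
```

Emit:
servo_tool --rows '[{"grip": -1,"translation": [-20,-44,0],"angular": [0,0,-0.084]},{"grip": -1,"translation": [-20,-44,0],"angular": [0,0,-0.084]},{"grip": -1,"translation": [-20,-44,0],"angular": [0,0,-0.084]},{"grip": -1,"translation": [-20,-44,0],"angular": [0,0,-0.084]},{"grip": -1,"translation": [-20,-44,0],"angular": [0,0,-0.084]},{"grip": -1,"translation": [-13,-45,0],"angular": [0,0,0]},{"grip": -1,"translation": [-13,-45,0],"angular": [0,0,0]},{"grip": -1,"translation": [-13,-45,0],"angular": [0,0,0]},{"grip": -1,"translation": [-13,-45,0],"angular": [0,0,0]},{"grip": -1,"translation": [-13,-45,0],"angular": [0,0,0]}]'

```text
t: 3.5
ee_pos: [479.8, 125.9, 222.8]
tool_rot: [-3.141, -0.001, -0.117]
wrist_force: [1.5, -0.1, 1.1]
grip_width: 86.9
```

```bash
python3 - <<'E'
from h import *
np.set_printoptions(precision=2,suppress=True)
st(); print(rel([419.5,303,120],-0.113))
E
```

```text
t 3.5 pos [479.75 125.92 222.84] rot [-3.14 -0.   -0.12] F [ 1.53 -0.05  1.09] w 86.9 q [0.03 0.35 1.75 0.   1.04 0.15]
(array([ -80.7, -168.8,  102.8]), array([-0., -0., -0.]))
```

Emit:
servo_tool --rows '[{"grip": -1,"translation": [-16,-34,4],"angular": [0,0,0]},{"grip": -1,"translation": [-16,-34,14],"angular": [0,0,0]},{"grip": -1,"translation": [-16,-34,14],"angular": [0,0,0]},{"grip": -1,"translation": [-16,-34,15],"angular": [0,0,0]},{"grip": -1,"translation": [-17,-33,15],"angular": [0,0,0]},{"grip": -1,"translation": [0,0,20],"angular": [0,0,0]},{"grip": -1,"translation": [0,0,20],"angular": [0,0,0]},{"grip": -1,"translation": [0,0,0],"angular": [0,0,0]},{"grip": -1,"translation": [0,0,0],"angular": [0,0,0]},{"grip": -1,"translation": [0,0,0],"angular": [0,0,0]}]'

```text
t: 4.5
ee_pos: [420.3, 301.6, 121.5]
tool_rot: [-3.141, -0.002, -0.118]
wrist_force: [0.3, 0.2, -1.3]
grip_width: 87.1
```

```bash
python3 - <<'E'
from h import *
np.set_printoptions(precision=2,suppress=True)
st(); T=toolT(); im,d=snap('wrist','w1.png')
for q in ['knife_grip','knife_tip']:
    print(q,[(round(x['conf'],2),c2w('wrist',x['centre'],T)) for x in models.landmark_of(q,'wrist')[:2]])
for p in [[419.5,303,12],[428,378,12],[434,432,12],[410,223,24]]: print(pix('wrist',p,T)*1.5)
E
```

```text
t 4.5 pos [420.33 301.59 121.51] rot [-3.14 -0.   -0.12] F [ 0.34  0.16 -1.28] w 87.1 q [0.41 0.54 1.8  0.   0.81 0.52]
knife_grip [(0.76, array([417.15, 300.63,   9.36]))]
knife_tip [(0.9, array([426.83, 431.7 ,  12.33]))]
[382.74 284.41]
[382.05 162.49]
[381.39  74.55]
[382.79 406.73]
```

View pics/w1.png

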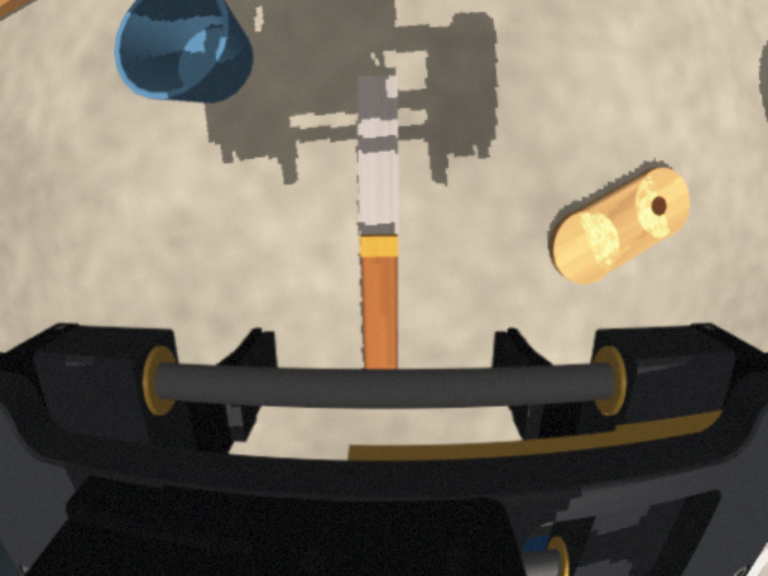

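Emit:
servo_tool --rows '[{"grip": -1,"translation": [-2,-1,18],"angular": [0,0,0.003]},{"grip": -1,"translation": [0,0,20],"angular": [0,0,0]},{"grip": -1,"translation": [0,0,20],"angular": [0,0,0]},{"grip": -1,"translation": [0,0,20],"angular": [0,0,0]},{"grip": -1,"translation": [0,0,20],"angular": [0,0,0]},{"grip": -1,"translation": [0,0,14],"angular": [0,0,0]},{"grip": -1,"translation": [0,0,6],"angular": [0,0,0]},{"grip": 1,"translation": [0,0,0],"angular": [0,0,0]},{"grip": 1,"translation": [0,0,0],"angular": [0,0,0]},{"grip": 1,"translation": [0,0,0],"angular": [0,0,0]}]'

```text
t: 5.65
ee_pos: [418.2, 303.0, 3.4]
tool_rot: [-3.141, -0.002, -0.12]
wrist_force: [0.4, -0.9, 0.2]
grip_width: 70.8
```

Emit:
servo_tool --rows '[{"grip": 1,"translation": [0,0,0],"angular": [0,0,0]},{"grip": 1,"translation": [0,0,0],"angular": [0,0,0]},{"grip": 1,"translation": [0,0,0],"angular": [0,0,0]},{"grip": 1,"translation": [0,0,0],"angular": [0,0,0]},{"grip": 1,"translation": [0,0,0],"angular": [0,0,0]},{"grip": 1,"translation": [0,0,-20],"angular": [0,0,0]},{"grip": 1,"translation": [0,0,-40],"angular": [0,0,0]},{"grip": 1,"translation": [0,0,-40],"angular": [0,0,0]},{"grip": 1,"translation": [0,0,-40],"angular": [0,0,0]},{"grip": 1,"translation": [0,0,-20],"angular": [0,0,0]}]'

```text
t: 6.65
ee_pos: [418.8, 303.3, 165.8]
tool_rot: [-3.139, -0.004, -0.12]
wrist_force: [0.8, -0.2, -0.8]
grip_width: 1.1
```

```bash
python3 - <<'E'
from h import *
np.set_printoptions(precision=2,suppress=True)
st(); T=toolT(); im,d=snap('wrist','w2.png')
Ti=np.linalg.inv(T)
for q in ['knife_grip','knife_tip']:
    print(q,[(round(x['conf'],2),(camera_params('wrist')['mount']@np.append(x['centre'],1))[:3]) for x in models.landmark_of(q,'wrist')[:2]])
print(rel([590,-330,165],0.027))
E
```

```text
t 6.65 pos [418.79 303.33 165.83] rot [-3.14 -0.   -0.12] F [ 0.78 -0.24 -0.83] w 1.1 q [0.41 0.46 1.76 0.   0.91 0.53]
knife_grip [(0.65, array([ -2.95,   3.09, 154.25]))]
knife_tip [(0.73, array([  -6.9 , -127.17,  150.3 ]))]
(array([246.3, 608. ,  -1.5]), array([-0.  , -0.  , -0.15]))
```

View pics/w2.png

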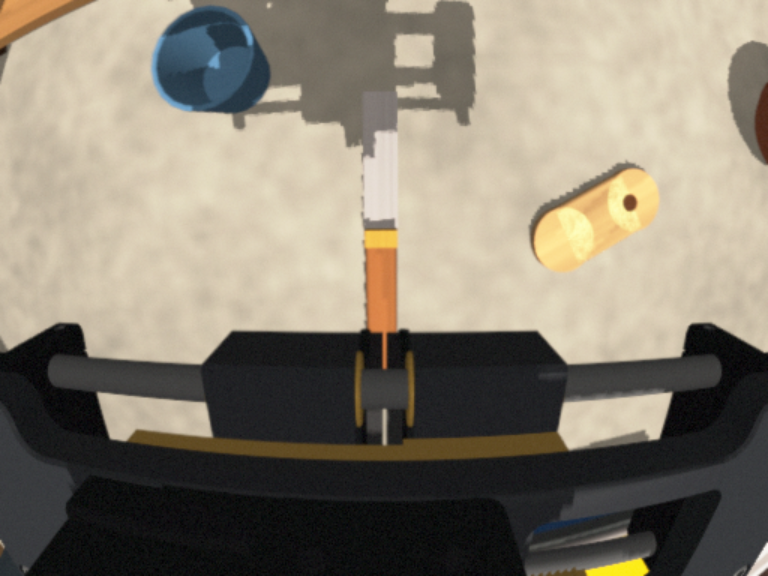

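The gripper shuts slowly, so I lifted before it had closed on the knife. The image shows the knife still lying in place, handle at (381,290). I'll go back down and allow more time to close.

Emit:
servo_tool --rows '[{"grip": -0.2,"translation": [-1,0,6],"angular": [0,0,0.005]},{"grip": -0.2,"translation": [0,0,10],"angular": [0,0,0]},{"grip": -0.2,"translation": [0,0,10],"angular": [0,0,0]},{"grip": -0.2,"translation": [0,0,12],"angular": [0,0,0]},{"grip": -0.2,"translation": [0,0,12],"angular": [0,0,0]},{"grip": -0.2,"translation": [0,0,12],"angular": [0,0,0]},{"grip": -0.2,"translation": [0,0,15],"angular": [0,0,0]},{"grip": -0.2,"translation": [0,0,15],"angular": [0,0,0]},{"grip": -0.2,"translation": [0,0,15],"angular": [0,0,0]},{"grip": -0.2,"translation": [0,0,15],"angular": [0,0,0]}]'

```text
t: 7.8
ee_pos: [416.4, 302.7, 39.2]
tool_rot: [3.141, 0.0, -0.125]
wrist_force: [0.3, 0.5, -0.0]
grip_width: 52.1
```

Emit:
servo_tool --rows '[{"grip": -0.2,"translation": [0,0,14],"angular": [0,0,0]},{"grip": -0.2,"translation": [0,0,14],"angular": [0,0,0]},{"grip": -0.2,"translation": [0,0,12],"angular": [0,0,0]},{"grip": 1,"translation": [0,0,0],"angular": [0,0,0]},{"grip": 1,"translation": [0,0,0],"angular": [0,0,0]},{"grip": 1,"translation": [0,0,0],"angular": [0,0,0]},{"grip": 1,"translation": [0,0,0],"angular": [0,0,0]},{"grip": 1,"translation": [0,0,0],"angular": [0,0,0]},{"grip": 1,"translation": [0,0,0],"angular": [0,0,0]},{"grip": 1,"translation": [0,0,0],"angular": [0,0,0]}]'

```text
t: 8.8
ee_pos: [416.7, 302.9, 0.5]
tool_rot: [-3.141, -0.0, -0.125]
wrist_force: [-0.1, 0.5, 2.1]
grip_width: 21.5
```

Emit:
servo_tool --rows '[{"grip": 1,"translation": [0,0,0],"angular": [0,0,0]},{"grip": 1,"translation": [0,0,0],"angular": [0,0,0]},{"grip": 1,"translation": [0,0,-10],"angular": [0,0,0]},{"grip": 1,"translation": [0,0,-20],"angular": [0,0,0]},{"grip": 1,"translation": [0,0,-30],"angular": [0,0,0]},{"grip": 1,"translation": [0,0,-30],"angular": [0,0,0]},{"grip": 1,"translation": [0,0,-30],"angular": [0,0,0]},{"grip": 1,"translation": [0,0,-30],"angular": [0,0,0]},{"grip": 1,"translation": [0,0,-10],"angular": [0,0,0]},{"grip": 1,"translation": [0,0,0],"angular": [0,0,0]}]'

```text
t: 9.8
ee_pos: [417.1, 303.1, 162.0]
tool_rot: [-3.14, -0.003, -0.125]
wrist_force: [-1.0, -0.0, -0.7]
grip_width: 21.7
```

```bash
python3 - <<'E'
from h import *
np.set_printoptions(precision=2,suppress=True)
st(); T=toolT(); im,d=snap('wrist','w3.png')
print(rel([590,-310,165],0.028))
for z in (-11.5,): print([pix('wrist',(T@np.array([0,-k,z,1]))[:3],T)*1.5 for k in (30,130)])
E
```

```text
t 9.8 pos [417.14 303.11 161.98] rot [-3.14 -0.   -0.12] F [-1.03 -0.04 -0.68] w 21.7 q [ 0.41  0.47  1.77 -0.    0.9   0.54]
(array([248.8, 586.3,  -4.4]), array([-0.  , -0.  , -0.15]))
[array([385.05, 291.22]), array([384.98,   4.37])]
```

View pics/w3.png

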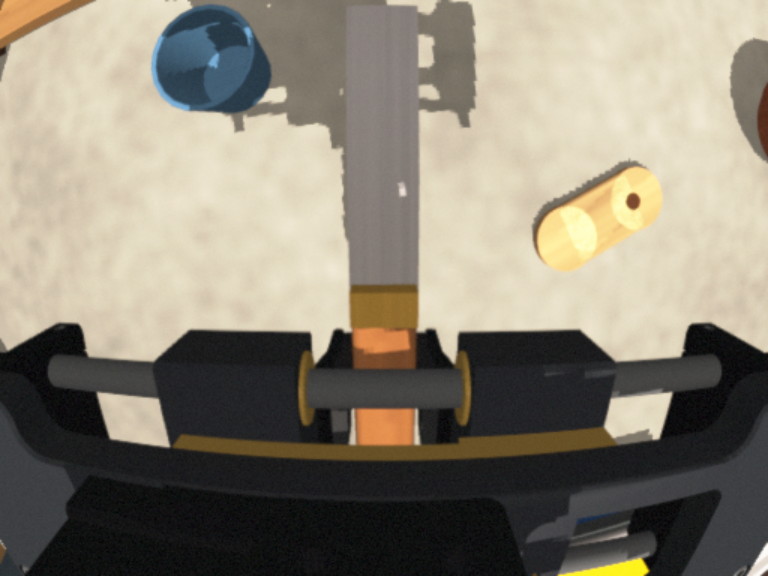

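Emit:
servo_tool --rows '[{"grip": 1,"translation": [14.5,43,0],"angular": [0,0,-0.0153]},{"grip": 1,"translation": [14.5,43,0],"angular": [0,0,-0.0153]},{"grip": 1,"translation": [14.5,43,0],"angular": [0,0,-0.0153]},{"grip": 1,"translation": [14.5,43,0],"angular": [0,0,-0.0153]},{"grip": 1,"translation": [14.5,43,0],"angular": [0,0,-0.0153]},{"grip": 1,"translation": [14.5,43,0],"angular": [0,0,-0.0153]},{"grip": 1,"translation": [14.5,43,0],"angular": [0,0,-0.0153]},{"grip": 1,"translation": [14.5,43,0],"angular": [0,0,-0.0153]},{"grip": 1,"translation": [14.5,43,0],"angular": [0,0,-0.0153]},{"grip": 1,"translation": [14.5,43,0],"angular": [0,0,-0.0153]}]'

```text
t: 10.85
ee_pos: [535.8, -135.5, 158.1]
tool_rot: [-3.139, 0.004, 0.028]
wrist_force: [1.3, 0.3, -0.6]
grip_width: 22.0
```

Emit:
servo_tool --rows '[{"grip": 1,"translation": [11,44,0],"angular": [0,0,0]},{"grip": 1,"translation": [11,44,0],"angular": [0,0,0]},{"grip": 1,"translation": [11,44,0],"angular": [0,0,0]},{"grip": 1,"translation": [11,44,0],"angular": [0,0,0]},{"grip": 1,"translation": [0,0,10],"angular": [0,0,0]},{"grip": 1,"translation": [0,0,20],"angular": [0,0,0]},{"grip": 1,"translation": [0,0,20],"angular": [0,0,0]},{"grip": 1,"translation": [0,0,20],"angular": [0,0,0]},{"grip": 1,"translation": [0,0,10],"angular": [0,0,0]},{"grip": 1,"translation": [0,0,0],"angular": [0,0,0]}]'

```text
t: 11.85
ee_pos: [583.8, -307.0, 77.0]
tool_rot: [-3.137, 0.006, 0.028]
wrist_force: [-1.3, -1.2, -0.6]
grip_width: 21.8
```

```bash
python3 - <<'E'
from h import *
np.set_printoptions(precision=2,suppress=True)
st(); T=toolT(); im,d=snap('wrist','w4.png');snap('scene','scene1.png');snap('top','top1.png')
W=np.load('pics/scene1.npz')['im'][200:340,230:400]; cv2.imwrite('pics/s1c.png',cv2.resize(W[:,:,::-1],None,fx=4.5,fy=4.2,interpolation=cv2.INTER_CUBIC))
print(rel([588.5,-300,57],0.028))
for q,c in [('slot','wrist'),('cover_lip','wrist'),('knife_tip','scene'),('knife_tip','top')]:
    print(q,c,[(round(x['conf'],2),c2w(c,x['centre'],T)) for x in models.landmark_of(q,c)[:2]])
tip=(T@[0,-130,-11.5,1])[:3];print('tip',tip)
for c in ['wrist','scene','top']: print(c,pix(c,tip,T)*1.5, pix(c,[584,-130,75],T)*1.5)
E
```

```text
t 11.85 pos [ 583.83 -306.96   76.98] rot [-3.14  0.01  0.03] F [-1.3  -1.22 -0.59] w 21.8 q [-0.65  0.75  1.44  0.    0.95 -0.68]
(array([ 2.4, -8.9, 23.9]), array([ 0., -0.,  0.]))
slot wrist []
cover_lip wrist []
knife_tip scene [(0.86, array([ 579.44, -182.94,   87.25]))]
knife_tip top []
tip [ 580.23 -177.06   89.09]
wrist [384.69   4.5 ] [397.89 -83.75]
scene [388.73 370.94] [407.75 359.9 ]
top [423.67 259.31] [405.68 259.11]
```

View pics/w4.png

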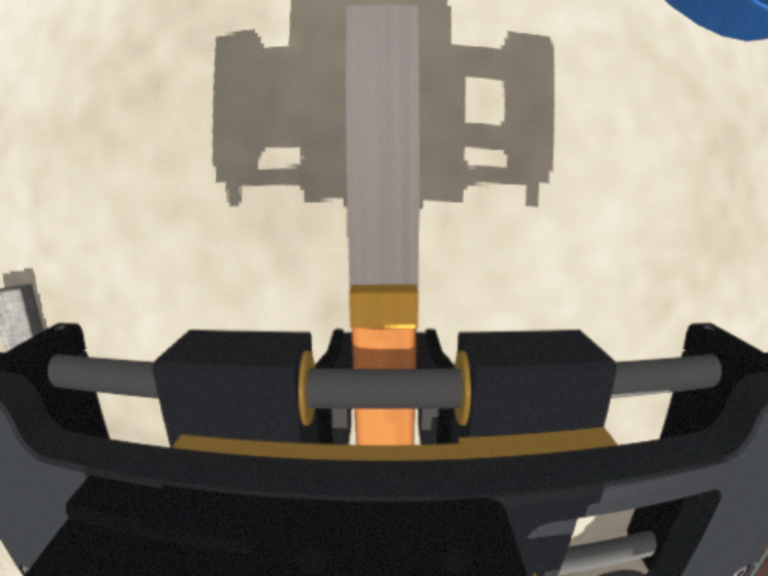

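View pics/s1c.png

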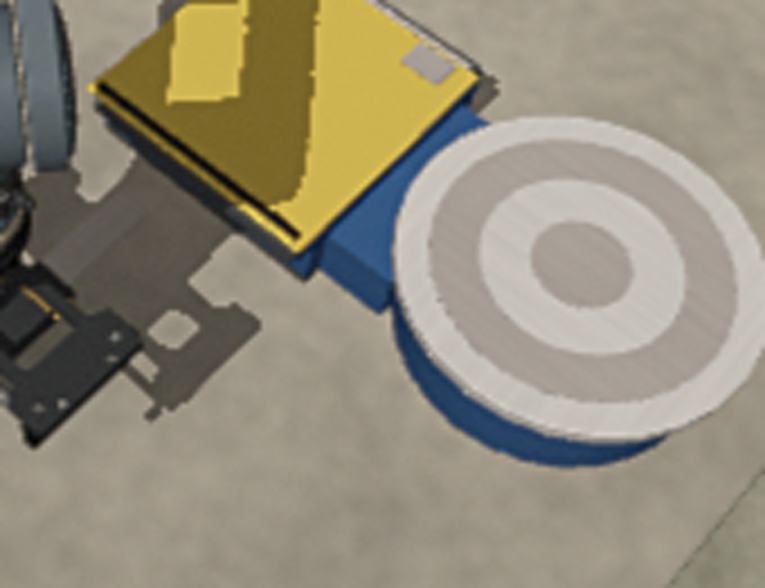

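```bash
python3 - <<'E'
from m import *
for n in ['scene','top']:
    W,im,d=cloud(n,n+'1')
    m=(W[...,0]>565)&(W[...,0]<595)&(W[...,1]>-290)&(W[...,1]<-150)&(W[...,2]>70)&(W[...,2]<105)&(d>0)
    p=W[m];print(n,len(p),p[:,1].max(),np.median(p[:,0]))
    for a,b in [(-205,-170),(-240,-205),(-270,-240)]:
        q=p[(p[:,1]>a)&(p[:,1]<b)];print(a,b,len(q),np.median(q[:,2]) if len(q) else None, np.median(q[:,0]) if len(q) else None)
E
```

```text
scene 205 -178.94510673912885 582.7473542152711
-205 -170 76 92.1340332067997 582.598447988528
-240 -205 105 91.9365933941524 582.9653128405994
-270 -240 24 92.05661800740774 580.7790219673889Traceback (most recent call last):
  File "<stdin>", line 5, in <module>
    return umr_maximum(a, axis, None, out, keepdims, initial, where)
ValueError: zero-size array to reduction operation maximum which has no identity
```

Emit:
servo_tool --rows '[{"grip": 1,"translation": [2,0,6],"angular": [0,0,0]},{"grip": 1,"translation": [2,0,8],"angular": [0,0,0]},{"grip": 1,"translation": [0,0,7.5],"angular": [0,0,0]},{"grip": 1,"translation": [0,0,0],"angular": [0,0,0]},{"grip": 1,"translation": [0,-8,0],"angular": [0,0,0]},{"grip": 1,"translation": [0,-10,0],"angular": [0,0,0]},{"grip": 1,"translation": [0,-10,0],"angular": [0,0,0]},{"grip": 1,"translation": [0,-8,0],"angular": [0,0,0]},{"grip": 1,"translation": [0,0,0],"angular": [0,0,0]},{"grip": 1,"translation": [0,0,0],"angular": [0,0,0]}]'

```text
t: 13.2
ee_pos: [589.3, -272.5, 59.3]
tool_rot: [3.141, -0.0, 0.029]
wrist_force: [-0.3, -0.7, -0.3]
grip_width: 21.7
```

```bash
python3 - <<'E'
from m import *
st(); T=toolT(); snap('scene','scene2.png')
tip=(T@[0,-130,-11.5,1])[:3];print('tip',tip)
W,im,d=cloud('scene','scene2')
m=(W[...,0]>570)&(W[...,0]<600)&(W[...,1]>-260)&(W[...,1]<-140)&(W[...,2]>50)&(W[...,2]<85)&(d>0)
p=W[m]
for a,b in [(-165,-145),(-200,-165),(-230,-200)]:
    q=p[(p[:,1]>a)&(p[:,1]<b)];print(a,b,len(q),np.median(q[:,2]),np.percentile(q[:,2],[10,90]))
cv2.imwrite('pics/s2c.png',cv2.resize(im[200:300,230:350][:,:,::-1],None,fx=6,fy=6,interpolation=cv2.INTER_CUBIC))
E
```

```text
t 13.2 pos [ 589.3 -272.5   59.3] rot [ 3.1 -0.   0. ] F [-0.3 -0.7 -0.3] w 21.7 q [-0.6  0.8  1.5 -0.   0.9 -0.6]
tip [ 585.5 -142.6   70.8]
-165 -145 58 72.22919749521878 [70.7 74.3]
-200 -165 100 72.37039313014981 [69.9 74.4]
-230 -200 27 72.67549517479438 [70.6 74.5]
```

View pics/s2c.png

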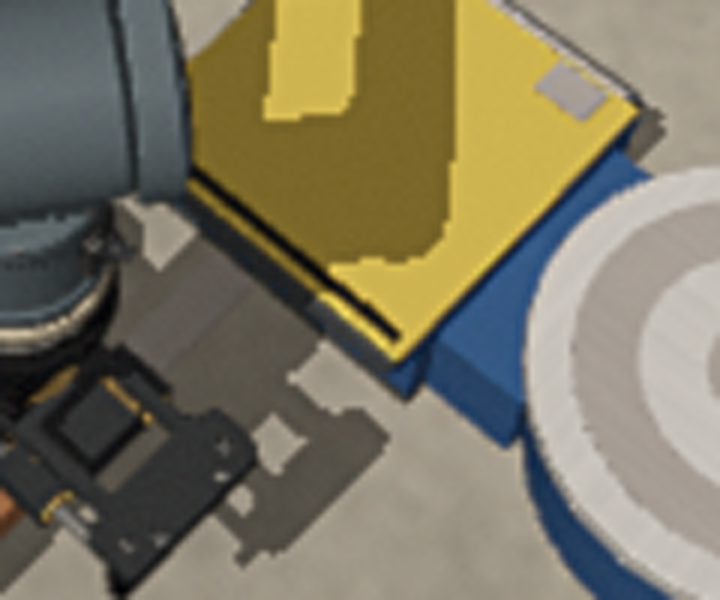

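Emit:
servo_tool --rows '[{"grip": 1,"translation": [0,0,2],"angular": [0,0,0]},{"grip": 1,"translation": [0,0,0],"angular": [0,0,0]},{"grip": 1,"translation": [0,-5,0],"angular": [0,0,0]},{"grip": 1,"translation": [0,-5,0],"angular": [0,0,0]},{"grip": 1,"translation": [0,-5,0],"angular": [0,0,0]},{"grip": 1,"translation": [0,-5,0],"angular": [0,0,0]},{"grip": 1,"translation": [0,-3,0],"angular": [0,0,0]},{"grip": 1,"translation": [0,0,0],"angular": [0,0,0]},{"grip": 1,"translation": [0,0,0],"angular": [0,0,0]},{"grip": 1,"translation": [0,0,0],"angular": [0,0,0]}]'

```text
t: 14.25
ee_pos: [588.4, -250.1, 57.1]
tool_rot: [3.141, -0.0, 0.028]
wrist_force: [-0.4, -0.5, -0.5]
grip_width: 21.5
```

```bash
python3 - <<'E'
from m import *
st(); T=toolT(); snap('scene','scene3.png'); snap('wrist','w5.png')
tip=(T@[0,-130,-11.5,1])[:3];print('tip',tip)
W,im,d=cloud('scene','scene3')
cv2.imwrite('pics/s3c.png',cv2.resize(im[200:300,230:350][:,:,::-1],None,fx=6,fy=6,interpolation=cv2.INTER_CUBIC))
E
```

```text
t 14.25 pos [ 588.4 -250.1   57.1] rot [ 3.1 -0.   0. ] F [-0.4 -0.5 -0.5] w 21.5 q [-0.6  0.8  1.5 -0.   0.9 -0.6]
tip [ 584.8 -120.1   68.6]
```

View pics/s3c.png

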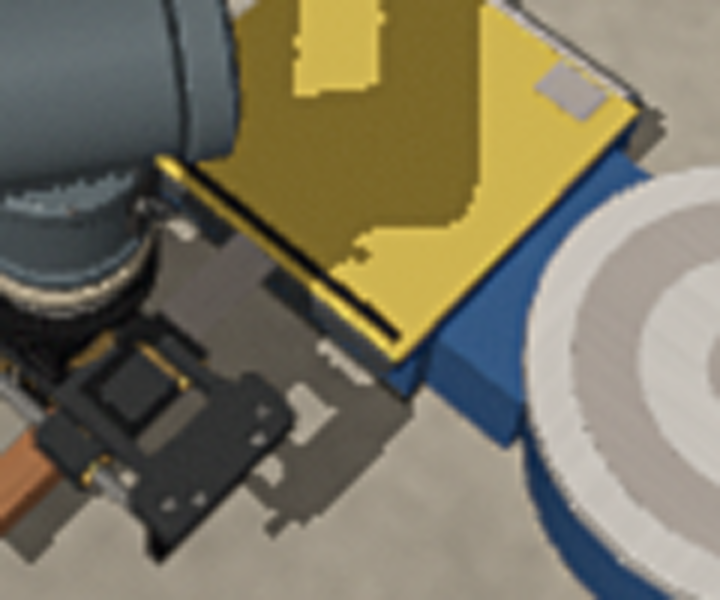

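View pics/w5.png

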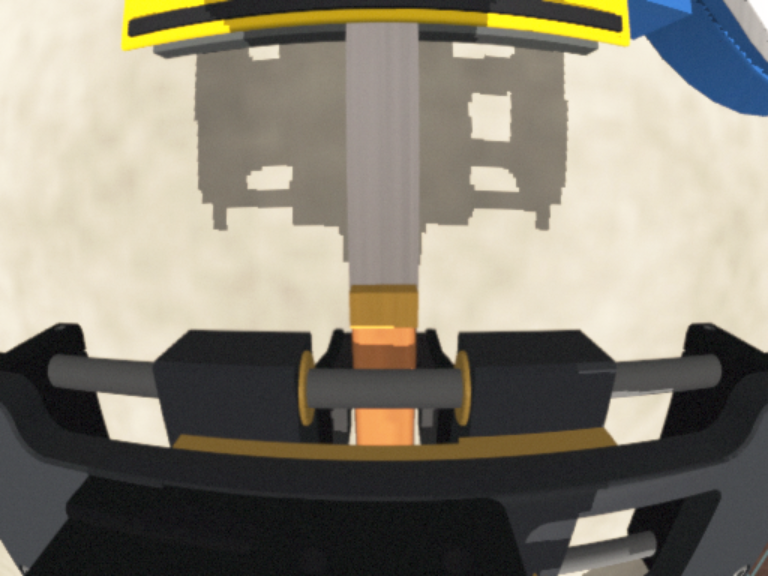

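Emit:
servo_tool --rows '[{"grip": 1,"translation": [0,0,-3],"angular": [0,0,0]},{"grip": 1,"translation": [0,0,-3],"angular": [0,0,0]},{"grip": 1,"translation": [0,0,-4],"angular": [0,0,0]},{"grip": 1,"translation": [0,0,-4],"angular": [0,0,0]},{"grip": 1,"translation": [0,-0.5,-4],"angular": [0,0,0]},{"grip": 1,"translation": [0,-0.5,-4],"angular": [0,0,0]},{"grip": 1,"translation": [0,-0.5,-4],"angular": [0,0,0]},{"grip": 1,"translation": [0,-0.5,-4],"angular": [0,0,0]},{"grip": 1,"translation": [0,-1,-4],"angular": [0,0,0]},{"grip": 1,"translation": [0,0,0],"angular": [0,0,0]}]'

```text
t: 15.35
ee_pos: [588.5, -246.9, 91.8]
tool_rot: [3.141, -0.001, 0.028]
wrist_force: [-0.1, -0.4, -0.9]
grip_width: 21.8
```

```bash
cat > chk.py <<'E'
from m import *
import sys
k=sys.argv[1]
st(); T=toolT(); snap('scene',f'scene{k}.png'); snap('wrist',f'w{k}.png')
tip=(T@[0,-130,-11.5,1])[:3];print('tip',tip)
W,im,d=cloud('scene',f'scene{k}')
hsv=cv2.cvtColor(im,cv2.COLOR_RGB2HSV).astype(int)
m=(W[...,0]>470)&(W[...,0]<700)&(abs(W[...,1]+27)<150)&(d>0)&(hsv[...,1]>150)&(abs(hsv[...,0]-25)<6)&(W[...,2]>60)
p=W[m]; 
if len(p)>20:
    # plane fit robust, angle
    c=np.median(p,0)
    q=p.copy()
    for _ in range(4):
        mu=q.mean(0);u,s,vt=np.linalg.svd(q-mu,full_matrices=False);n=vt[2]
        r=abs((p-mu)@n);q=p[r<4]
    if n[2]<0:n=-n
    print('cover n',n,'angle',np.arctan2(n[1],n[2]),'N',len(p),len(q),'y',p[:,1].min(),p[:,1].max(),'zmax',np.percentile(p[:,2],99))
cv2.imwrite(f'pics/s{k}c.png',cv2.resize(im[120:320,180:440][:,:,::-1],None,fx=3,fy=3,interpolation=cv2.INTER_CUBIC))
E
python3 chk.py 6
```

```text
t 15.35 pos [ 588.5 -246.9   91.8] rot [ 3.1 -0.   0. ] F [-0.1 -0.4 -0.9] w 21.8 q [-0.6  0.7  1.5  0.   0.9 -0.6]
tip [ 584.9 -116.9  103.3]
cover n [-0.   0.2  1. ] angle 0.16904078597384667 N 2507 2490 y -129.64346009666184 56.107015966739596 zmax 111.75038816601419
```

View pics/s6c.png

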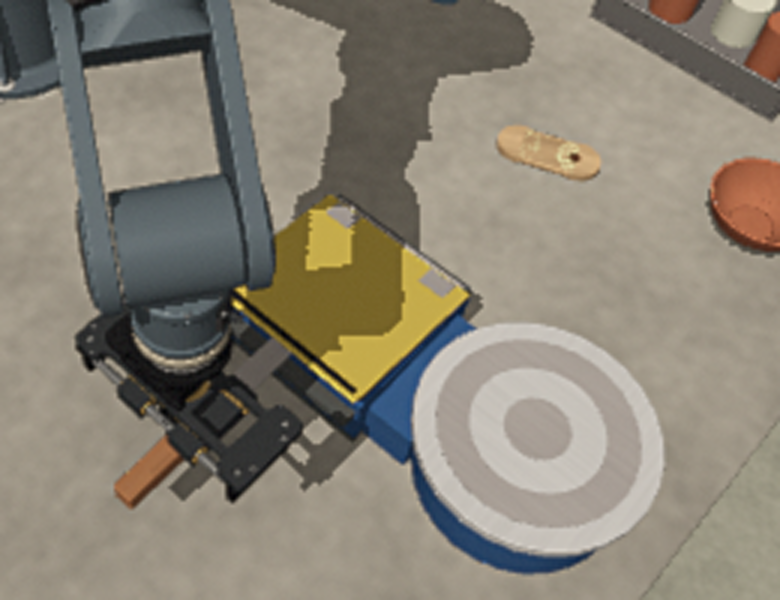

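View pics/w6.png

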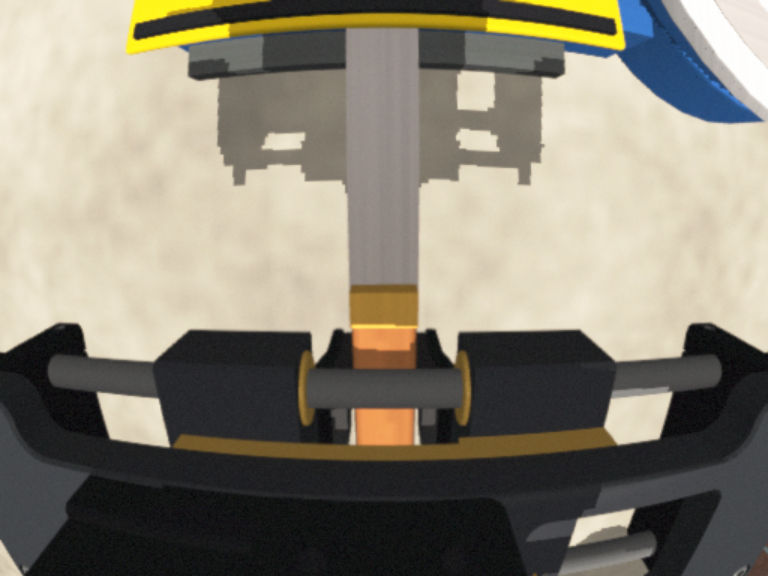

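Emit:
servo_tool --rows '[{"grip": 1,"translation": [0,-2,-6],"angular": [0,0,0]},{"grip": 1,"translation": [0,-2,-7],"angular": [0,0,0]},{"grip": 1,"translation": [0,-3,-8],"angular": [0,0,0]},{"grip": 1,"translation": [0,-3,-8],"angular": [0,0,0]},{"grip": 1,"translation": [0,-4,-8],"angular": [0,0,0]},{"grip": 1,"translation": [0,-5,-8],"angular": [0,0,0]},{"grip": 1,"translation": [0,-6,-8],"angular": [0,0,0]},{"grip": 1,"translation": [0,-6,-8],"angular": [0,0,0]},{"grip": 1,"translation": [0,-6,-8],"angular": [0,0,0]},{"grip": 1,"translation": [0,-7,-8],"angular": [0,0,0]}]'

```text
t: 16.45
ee_pos: [587.0, -202.3, 168.8]
tool_rot: [3.142, -0.0, 0.028]
wrist_force: [0.4, -0.9, -0.9]
grip_width: 21.9
```

```bash
python3 chk.py 7
```

```text
t 16.45 pos [ 587.  -202.3  168.8] rot [ 3.1 -0.   0. ] F [ 0.4 -0.9 -0.9] w 21.9 q [-0.5  0.6  1.5 -0.   1.1 -0.5]
tip [583.3 -72.4 180.3]
cover n [-0.   0.6  0.8] angle 0.6865018769151987 N 1162 1161 y -89.0724435494206 56.53003777863421 zmax 196.947032655506
```

View pics/w7.png

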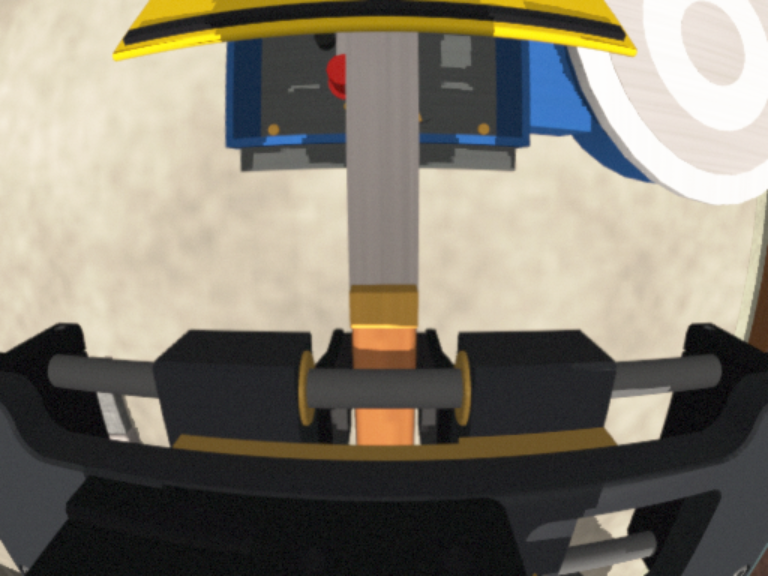

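View pics/s7c.png

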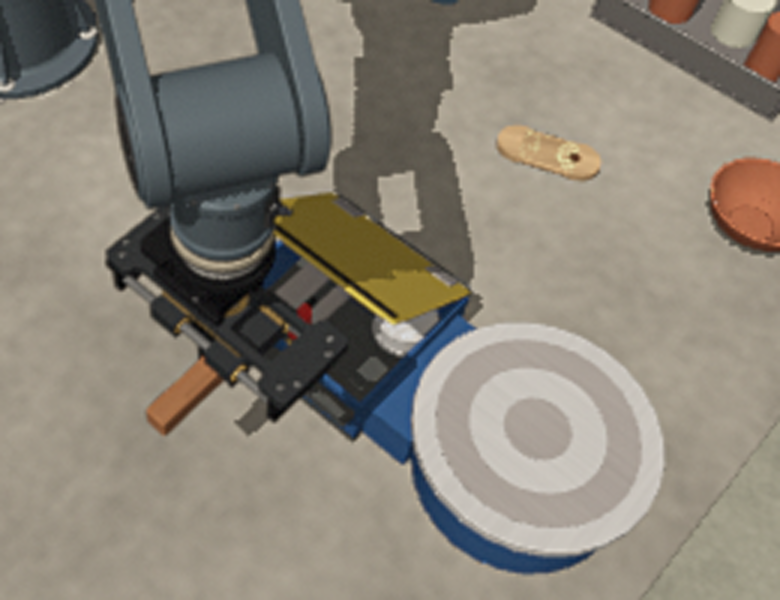

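Emit:
servo_tool --rows '[{"grip": 1,"translation": [0,-7,-7],"angular": [0,0,0]},{"grip": 1,"translation": [0,-7,-7],"angular": [0,0,0]},{"grip": 1,"translation": [0,-8,-6],"angular": [0,0,0]},{"grip": 1,"translation": [0,-8,-6],"angular": [0,0,0]},{"grip": 1,"translation": [0,-8,-5],"angular": [0,0,0]},{"grip": 1,"translation": [0,-9,-4],"angular": [0,0,0]},{"grip": 1,"translation": [0,-9,-4],"angular": [0,0,0]},{"grip": 1,"translation": [0,-9,-4],"angular": [0,0,0]},{"grip": 1,"translation": [0,-9,-3],"angular": [0,0,0]},{"grip": 1,"translation": [0,-9,-3],"angular": [0,0,0]}]'

```text
t: 17.55
ee_pos: [584.6, -119.0, 217.3]
tool_rot: [-3.141, 0.0, 0.028]
wrist_force: [0.1, -0.6, -1.6]
grip_width: 21.8
```

Emit:
servo_tool --rows '[{"grip": 1,"translation": [0,-8,-1],"angular": [0,0,0]},{"grip": 1,"translation": [0,-8,0],"angular": [0,0,0]},{"grip": 1,"translation": [0,-8,0],"angular": [0,0,0]},{"grip": 1,"translation": [0,-8,0],"angular": [0,0,0]},{"grip": 1,"translation": [0,-8,0],"angular": [0,0,0]},{"grip": 1,"translation": [0,-7,1],"angular": [0,0,0]},{"grip": 1,"translation": [0,-7,1],"angular": [0,0,0]},{"grip": 1,"translation": [0,-7,1],"angular": [0,0,0]},{"grip": 1,"translation": [0,-6,1],"angular": [0,0,0]},{"grip": 1,"translation": [0,0,0],"angular": [0,0,0]}]'

```text
t: 18.55
ee_pos: [582.5, -51.8, 213.8]
tool_rot: [-3.141, 0.001, 0.029]
wrist_force: [-0.3, -0.1, -1.6]
grip_width: 21.8
```

```bash
python3 chk.py 8
```

```text
t 18.55 pos [582.5 -51.8 213.8] rot [-3.1  0.   0. ] F [-0.3 -0.1 -1.6] w 21.8 q [-0.3  0.5  1.5  0.   1.1 -0.3]
tip [578.7  78.1 225.4]
cover n [ 0.  -1.   0.1] angle -1.4306147758014984 N 1186 1155 y -75.97917341650896 88.16251871287284 zmax 288.782384783311
```

View pics/w8.png

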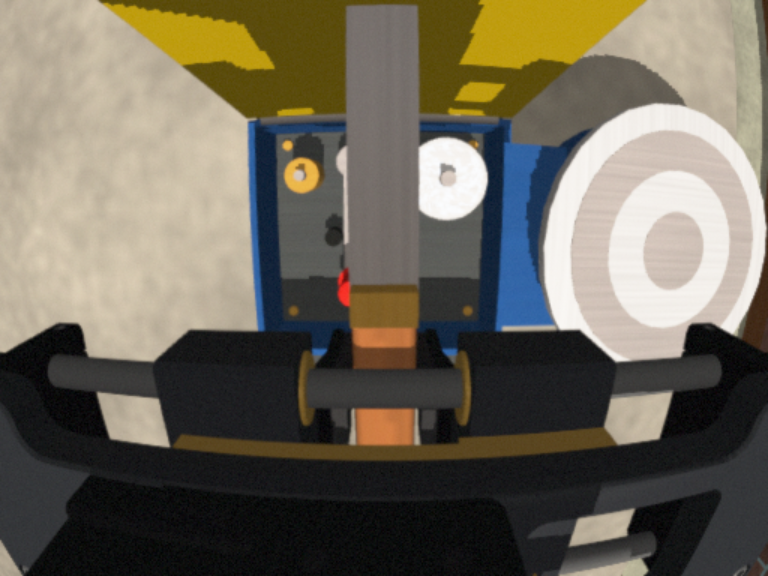

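View pics/s8c.png

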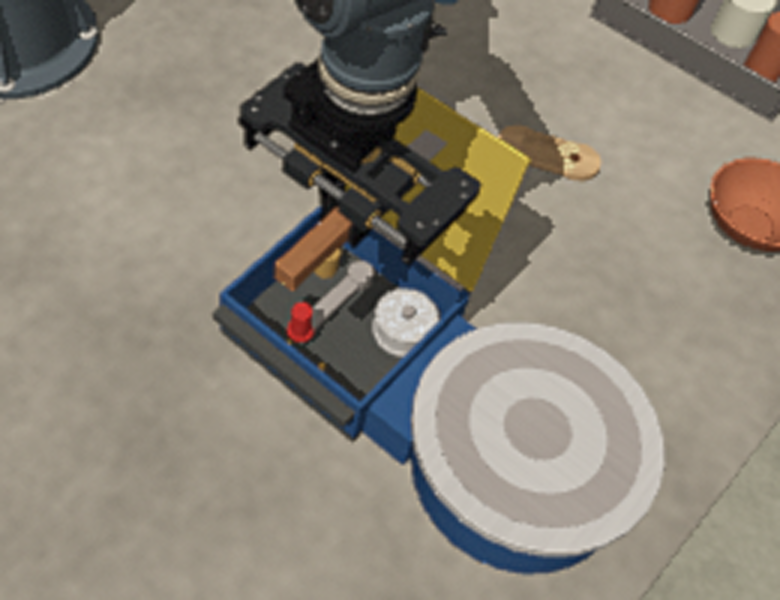

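Emit:
servo_tool --rows '[{"grip": 1,"translation": [0,15,0],"angular": [0,0,0]},{"grip": 1,"translation": [0,35,0],"angular": [0,0,0]},{"grip": 1,"translation": [0,40,0],"angular": [0,0,0]},{"grip": 1,"translation": [0,45,0],"angular": [0,0,0]},{"grip": 1,"translation": [0,45,0],"angular": [0,0,0]},{"grip": 1,"translation": [0,45,0],"angular": [0,0,0]},{"grip": 1,"translation": [0,45,0],"angular": [0,0,0]},{"grip": 1,"translation": [0,40,0],"angular": [0,0,0]},{"grip": 1,"translation": [0,0,25],"angular": [0,0,0]},{"grip": 1,"translation": [0,0,35],"angular": [0,0,0]}]'

```text
t: 19.65
ee_pos: [592.0, -368.0, 155.6]
tool_rot: [3.137, -0.005, 0.024]
wrist_force: [-0.1, 0.3, -1.4]
grip_width: 21.8
```

Emit:
servo_tool --rows '[{"grip": 1,"translation": [0,0,35],"angular": [0,0,0]},{"grip": 1,"translation": [0,0,35],"angular": [0,0,0]},{"grip": 1,"translation": [0,0,30],"angular": [0,0,0]},{"grip": 1,"translation": [0,0,20],"angular": [0,0,0]},{"grip": 1,"translation": [0,0,15],"angular": [0,0,0]},{"grip": 1,"translation": [0,0,6],"angular": [0,0,0]},{"grip": 1,"translation": [0,0,5],"angular": [0,0,0]},{"grip": 1,"translation": [0,0,0],"angular": [0,0,0]},{"grip": 1,"translation": [0,0,0],"angular": [0,0,0]},{"grip": 1,"translation": [0,0,0],"angular": [0,0,0]}]'

```text
t: 20.65
ee_pos: [592.1, -363.3, 9.3]
tool_rot: [3.14, -0.002, 0.028]
wrist_force: [-0.7, 0.3, -0.4]
grip_width: 21.8
```

```bash
python3 - <<'E'
from m import *
st()
snap('scene','scene9.png')
E
```

```text
t 20.65 pos [ 592.1 -363.3    9.3] rot [ 3.1 -0.   0. ] F [-0.7  0.3 -0.4] w 21.8 q [-0.7  0.9  1.4 -0.   0.9 -0.7]
```

View pics/scene9.png

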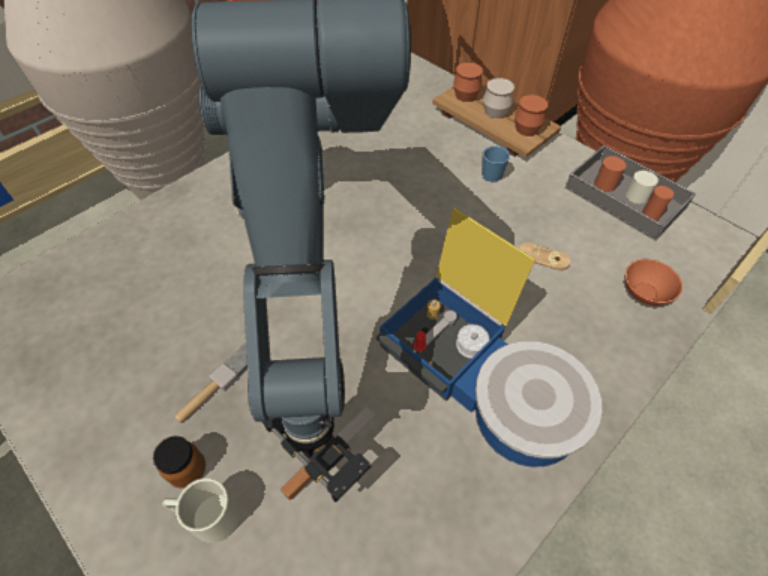

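The scene shows the cover standing open at (485,270) and the knife held just above the bench at (325,455), well clear of the housing. I'll lower the last few millimetres and let go.

Emit:
servo_tool --rows '[{"grip": 1,"translation": [0,0,4],"angular": [0,0,0]},{"grip": 1,"translation": [0,0,4],"angular": [0,0,0]},{"grip": 1,"translation": [0,0,0.5],"angular": [0,0,0]},{"grip": 1,"translation": [0,0,0],"angular": [0,0,0]},{"grip": -0.2,"translation": [0,0,0],"angular": [0,0,0]},{"grip": -0.2,"translation": [0,0,0],"angular": [0,0,0]},{"grip": -0.2,"translation": [0,0,0],"angular": [0,0,0]},{"grip": -0.2,"translation": [0,0,0],"angular": [0,0,0]},{"grip": -0.2,"translation": [0,0,0],"angular": [0,0,0]},{"grip": -0.2,"translation": [0,0,0],"angular": [0,0,0]}]'

```text
t: 21.7
ee_pos: [593.2, -363.9, 0.6]
tool_rot: [3.139, -0.004, 0.028]
wrist_force: [4.3, -0.0, 4.6]
grip_width: 51.1
```

Emit:
servo_tool --rows '[{"grip": -0.2,"translation": [0,0,-20],"angular": [0,0,0]},{"grip": -0.2,"translation": [0,0,-40],"angular": [0,0,0]},{"grip": -0.2,"translation": [0,0,-40],"angular": [0,0,0]},{"grip": -0.2,"translation": [0,0,-40],"angular": [0,0,0]},{"grip": 1,"translation": [0,0,-30],"angular": [0,0,0]},{"grip": 1,"translation": [0,0,0],"angular": [0,0,0]},{"grip": 1,"translation": [0,0,0],"angular": [0,0,0]},{"grip": 1,"translation": [0,0,0],"angular": [0,0,0]},{"grip": 1,"translation": [0,0,0],"angular": [0,0,0]},{"grip": 1,"translation": [0,0,0],"angular": [0,0,0]}]'

```text
t: 22.7
ee_pos: [590.7, -362.2, 167.6]
tool_rot: [-3.139, 0.003, 0.028]
wrist_force: [-0.2, 0.3, 0.4]
grip_width: 11.8
```

```bash
python3 - <<'E'
from m import *
st();T=toolT()
snap('wrist','w10.png');snap('scene','scene10.png');snap('top','top10.png')
for q,c in [('roller','scene'),('roller','top'),('tensioner_pivot','scene'),('tensioner_pivot','top'),('drive','scene'),('knife_grip','wrist')]:
    print(q,c,[(round(x['conf'],2),c2w(c,x['centre'],T)) for x in models.landmark_of(q,c)[:2]])
for n in ['scene','top']:
    W,im,d=cloud(n,n+'10');hsv=cv2.cvtColor(im,cv2.COLOR_RGB2HSV).astype(int)
    m=(abs(W[...,0]-580)<90)&(abs(W[...,1]+30)<85)&(d>0)&(hsv[...,1]>150)&((hsv[...,0]<8)|(hsv[...,0]>172))&(W[...,2]>25)
    p=W[m];print(n,len(p),np.median(p,0),p.min(0),p.max(0)); t=p[p[:,2]>63];print('top pts',len(t),t.mean(0) if len(t) else 0)
E
```

```text
t 22.7 pos [ 590.7 -362.2  167.6] rot [-3.1  0.   0. ] F [-0.2  0.3  0.4] w 11.8 q [-0.7  0.7  1.3 -0.   1.2 -0.7]
roller scene [(0.59, array([557.7, -67.8,  47.9]))]
roller top []
tensioner_pivot scene [(0.72, array([556.2,  26.2,  34.1]))]
tensioner_pivot top []
drive scene [(0.93, array([581.3, -29.6,   0.2]))]
knife_grip wrist [(0.89, array([ 591.4, -365.6,    8.2]))]
scene 87 [564.5 -74.7  54.7] [545.  -83.8  30.2] [573.4 -41.8  71.1]
top pts 35 [561.5 -71.   67.9]
  return _methods._mean(a, axis=axis, dtype=dtype,
  ret = um.true_divide(
Traceback (most recent call last):
ValueError: zero-size array to reduction operation minimum which has no identity
```

View pics/w10.png

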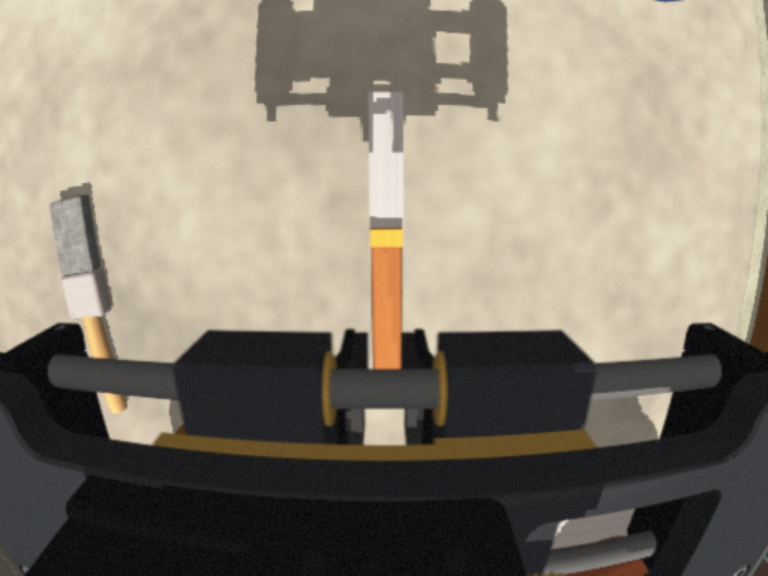

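View pics/scene10.png

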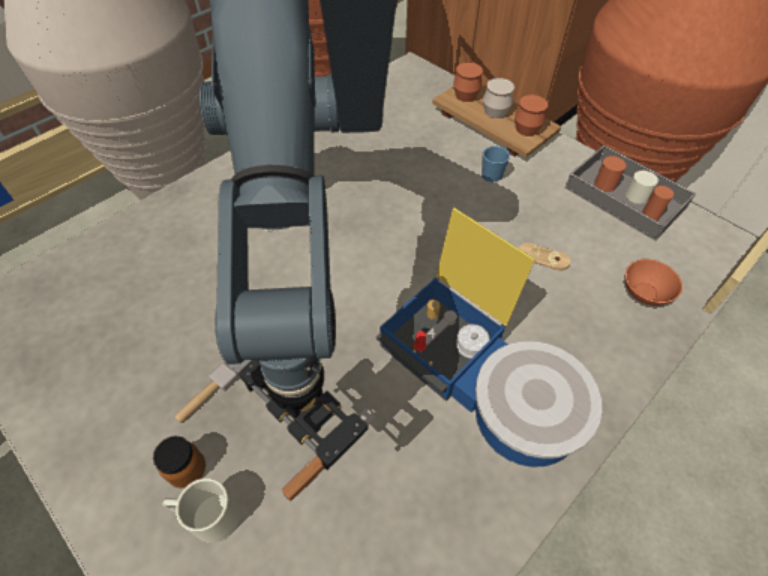

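The knife lies flat and released, with its handle at (387,300) in the wrist view. The roller measures about (562,-71), which agrees with the housing geometry. I'm moving to the roller's -x side.

Emit:
servo_tool --rows '[{"grip": 1,"translation": [-8,-30,0],"angular": [0,0,0]},{"grip": 1,"translation": [-8,-40,0],"angular": [0,0,0]},{"grip": 1,"translation": [-8,-45,0],"angular": [0,0,0]},{"grip": 1,"translation": [-8,-45,0],"angular": [0,0,0]},{"grip": 1,"translation": [-8,-45,0],"angular": [0,0,0]},{"grip": 1,"translation": [-8,-45,0],"angular": [0,0,0]},{"grip": 1,"translation": [-8,-40,10],"angular": [0,0,0]},{"grip": 1,"translation": [0,0,20],"angular": [0,0,0]},{"grip": 1,"translation": [0,0,20],"angular": [0,0,0]},{"grip": 1,"translation": [0,0,0],"angular": [0,0,0]}]'

```text
t: 24.15
ee_pos: [525.8, -73.4, 117.9]
tool_rot: [-3.14, 0.004, 0.029]
wrist_force: [0.2, 0.2, 0.1]
grip_width: 0.1
```

```bash
python3 - <<'E'
from m import *
st();T=toolT()
snap('wrist','w11.png')
print(rel([526,-71.6,39],0.028))
for q in ['roller']:
    print(q,[(round(x['conf'],2),c2w('wrist',x['centre'],T)) for x in models.landmark_of(q,'wrist')[:2]])
print('roller top px',pix('wrist',[562,-70.6,68],T)*1.5,'tcp px',pix('wrist',[526,-71.6,39],T)*1.5)
E
```

```text
t 24.15 pos [525.8 -73.4 117.9] rot [-3.1  0.   0. ] F [0.2 0.2 0.1] w 0.1 q [-0.3  0.6  1.8 -0.   0.8 -0.4]
(array([-0.5, -2.4, 80. ]), array([-0.,  0.,  0.]))
roller [(0.73, array([556.5, -67.4,  43.7]))]
roller top px [457.2 313.3] tcp px [385.5 297.3]
```

View pics/w11.png

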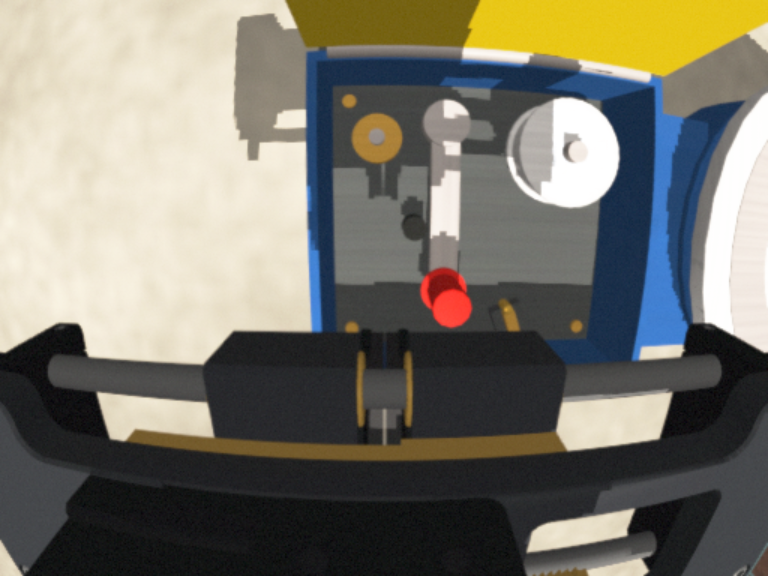

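Emit:
servo_tool --rows '[{"grip": 1,"translation": [-2,-2,10],"angular": [0,0,0]},{"grip": 1,"translation": [0,0,12],"angular": [0,0,0]},{"grip": 1,"translation": [0,0,12],"angular": [0,0,0]},{"grip": 1,"translation": [0,0,12],"angular": [0,0,0]},{"grip": 1,"translation": [0,0,12],"angular": [0,0,0]},{"grip": 1,"translation": [0,0,12],"angular": [0,0,0]},{"grip": 1,"translation": [0,0,8],"angular": [0,0,0]},{"grip": 1,"translation": [0,0,0],"angular": [0,0,0]},{"grip": 1,"translation": [0,0,0],"angular": [0,0,0]},{"grip": 1,"translation": [0,0,0],"angular": [0,0,0]}]'

```text
t: 25.25
ee_pos: [525.7, -72.6, 41.9]
tool_rot: [3.141, -0.001, 0.028]
wrist_force: [0.0, -1.3, -0.3]
grip_width: 0.5
```

```bash
python3 - <<'E'
from m import *
st();T=toolT()
snap('wrist','w12.png');snap('scene','scene12.png')
im=np.load('pics/scene12.npz')['im'];cv2.imwrite('pics/s12c.png',cv2.resize(im[130:290,230:380][:,:,::-1],None,fx=4,fy=3.7,interpolation=cv2.INTER_CUBIC))
print(rel([526,-71.6,39],0.028))
E
```

```text
t 25.25 pos [525.7 -72.6  41.9] rot [ 3.1 -0.   0. ] F [ 0.  -1.3 -0.3] w 0.5 q [-0.3  0.7  1.8  0.   0.7 -0.4]
(array([ 0.3, -1. ,  3.1]), array([ 0., -0.,  0.]))
```

View pics/w12.png

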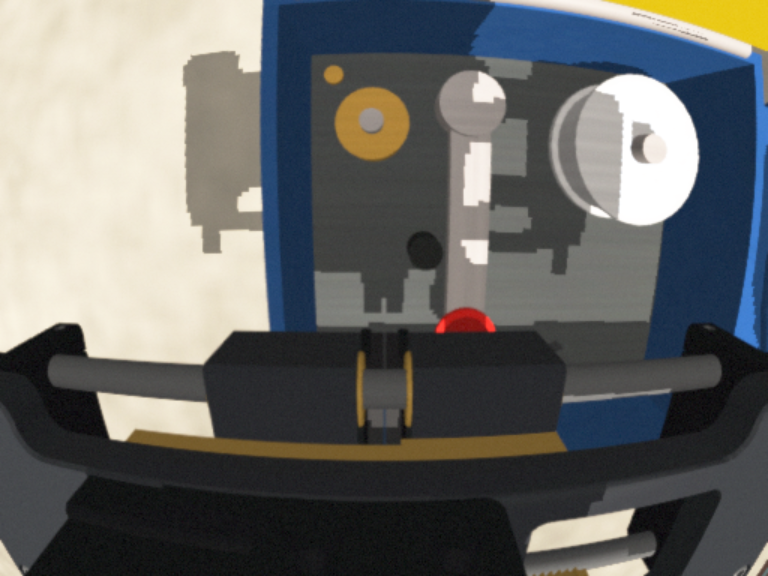

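View pics/s12c.png

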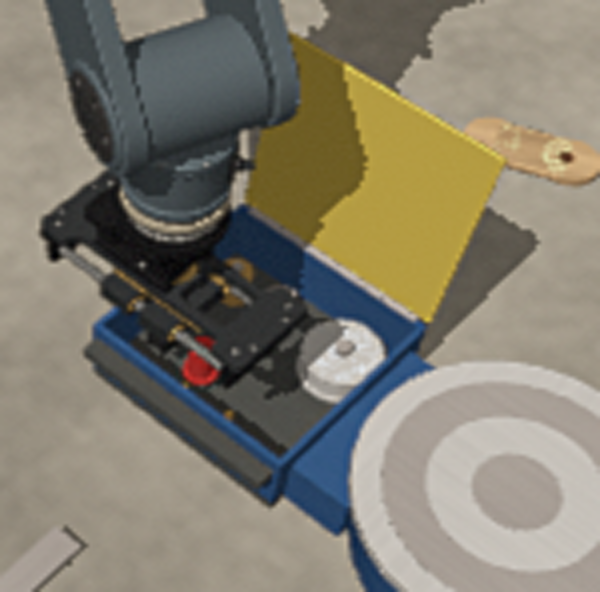

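Emit:
servo_tool --rows '[{"grip": 1,"translation": [4,0,2],"angular": [0,0,0]},{"grip": 1,"translation": [6,0,0],"angular": [0,0,0]},{"grip": 1,"translation": [6,0,0],"angular": [0,0,0]},{"grip": 1,"translation": [6,0,0],"angular": [0,0,0]},{"grip": 1,"translation": [6,-1,0],"angular": [0,0,0]},{"grip": 1,"translation": [6,-1.5,0],"angular": [0,0,0]},{"grip": 1,"translation": [6,-2,0],"angular": [0,0,0]},{"grip": 1,"translation": [6,-2,0],"angular": [0,0,0]},{"grip": 1,"translation": [6,-2.5,0],"angular": [0,0,0]},{"grip": 1,"translation": [0,0,0],"angular": [0,0,0]}]'

```text
t: 26.35
ee_pos: [574.0, -62.3, 39.0]
tool_rot: [-3.141, 0.008, 0.029]
wrist_force: [-6.3, -2.9, 2.1]
grip_width: 0.6
```

```bash
cat > c2.py <<'E'
from m import *
import sys
k=sys.argv[1]
st();T=toolT()
snap('wrist',f'w{k}.png');snap('scene',f'scene{k}.png')
im=np.load(f'pics/scene{k}.npz')['im'];cv2.imwrite(f'pics/s{k}c.png',cv2.resize(im[130:290,230:380][:,:,::-1],None,fx=4,fy=3.7,interpolation=cv2.INTER_CUBIC))
H=np.array([580.5,-29.5]);c,s=np.cos(.028),np.sin(.028)
def hw(x,y,z): return [H[0]+c*x-s*y,H[1]+s*x+c*y,z]
for th in (0.4,0.5,0.6,0.7):
    print(th,'arm at r=50 px',pix('wrist',hw(-20+50*np.sin(th),55-50*np.cos(th),30),T)*1.5,'r=80',pix('wrist',hw(-20+80*np.sin(th),55-80*np.cos(th),30),T)*1.5)
print('pivot',pix('wrist',hw(-20,55,34),T)*1.5)
E
python3 c2.py 13
```

```text
t 26.35 pos [574.  -62.3  39. ] rot [-3.1  0.   0. ] F [-6.3 -2.9  2.1] w 0.6 q [-0.3  0.7  1.7 -0.   0.7 -0.3]
0.4 arm at r=50 px [402.9 248.5] r=80 [431.  316.4]
0.5 arm at r=50 px [414.6 243. ] r=80 [449.  308.2]
0.6 arm at r=50 px [425.7 236.4] r=80 [466.2 298.2]
0.7 arm at r=50 px [436.1 228.8] r=80 [482.3 286.6]
pivot [350.9 127.9]
```

View pics/w13.png

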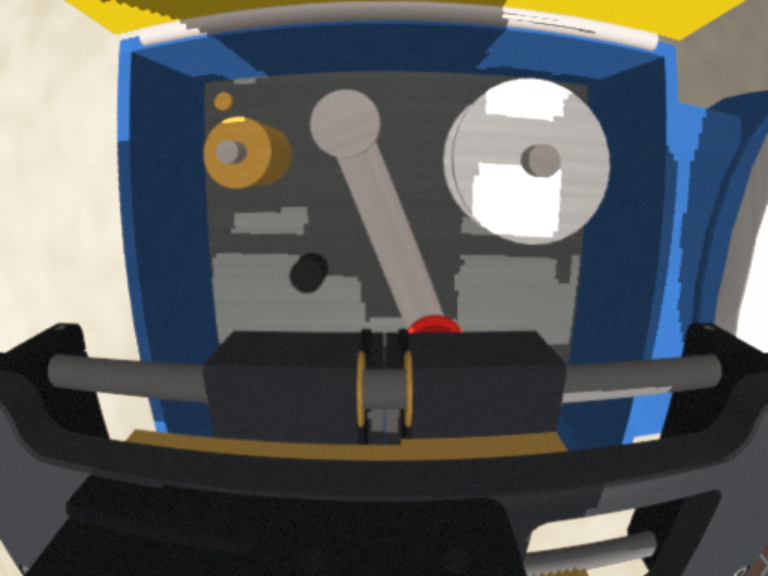

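View pics/s13c.png

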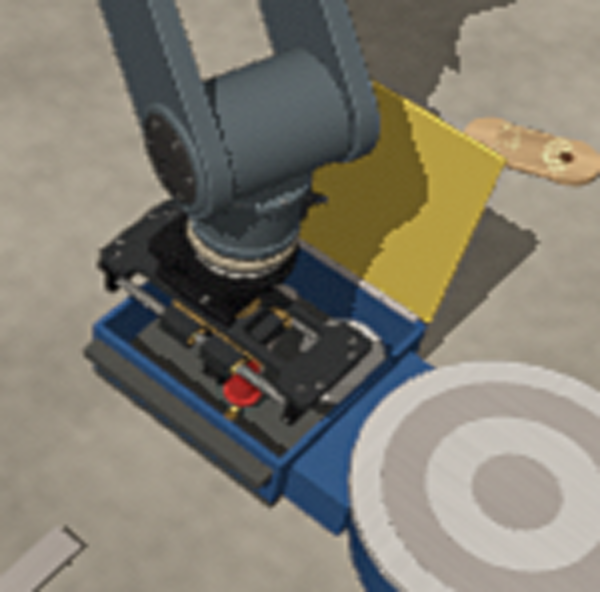

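The arm angle reads about 0.33 from the wrist view, so it is at the pawl, with about 6 N on the fingers. I'll push further.

Emit:
servo_tool --rows '[{"grip": 1,"translation": [3,-1,0],"angular": [0,0,0]},{"grip": 1,"translation": [3,-1,0],"angular": [0,0,0]},{"grip": 1,"translation": [3,-1,0],"angular": [0,0,0]},{"grip": 1,"translation": [3,-1,0],"angular": [0,0,0]},{"grip": 1,"translation": [3,-1,0],"angular": [0,0,0]},{"grip": 1,"translation": [3,-1,0],"angular": [0,0,0]},{"grip": 1,"translation": [3,-0.5,0],"angular": [0,0,0]},{"grip": 1,"translation": [2,-0.5,0],"angular": [0,0,0]},{"grip": 1,"translation": [0,0,0],"angular": [0,0,0]},{"grip": 1,"translation": [0,0,0],"angular": [0,0,0]}]'

```text
t: 27.45
ee_pos: [593.9, -53.3, 38.8]
tool_rot: [-3.139, 0.013, 0.029]
wrist_force: [-9.9, -0.8, 6.3]
grip_width: 0.5
```

```bash
python3 c2.py 14
```

```text
t 27.45 pos [593.9 -53.3  38.8] rot [-3.1  0.   0. ] F [-9.9 -0.8  6.3] w 0.5 q [-0.3  0.8  1.6 -0.   0.8 -0.3]
0.4 arm at r=50 px [351.1 269.7] r=80 [381.  336.1]
0.5 arm at r=50 px [362.5 264.3] r=80 [398.8 328.2]
0.6 arm at r=50 px [373.4 257.7] r=80 [415.8 318.5]
0.7 arm at r=50 px [383.7 250.1] r=80 [431.9 307. ]
pivot [297.2 151.8]
```

View pics/w14.png

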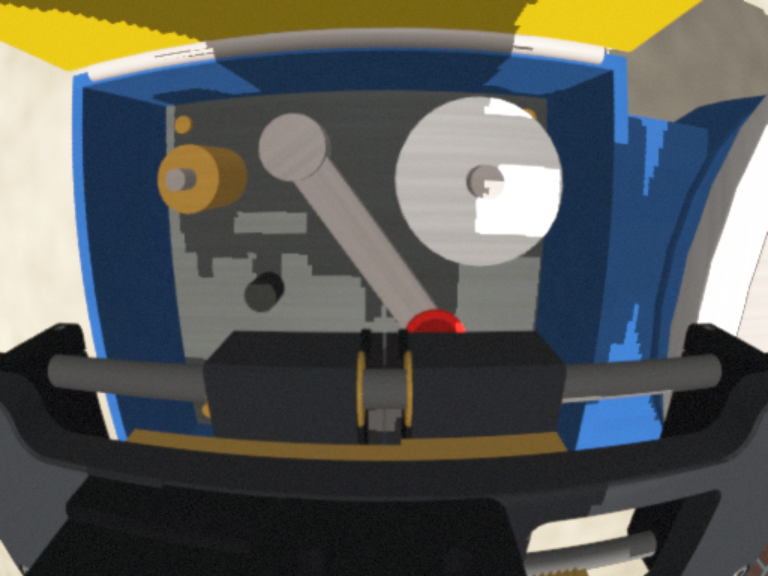

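View pics/s14c.png

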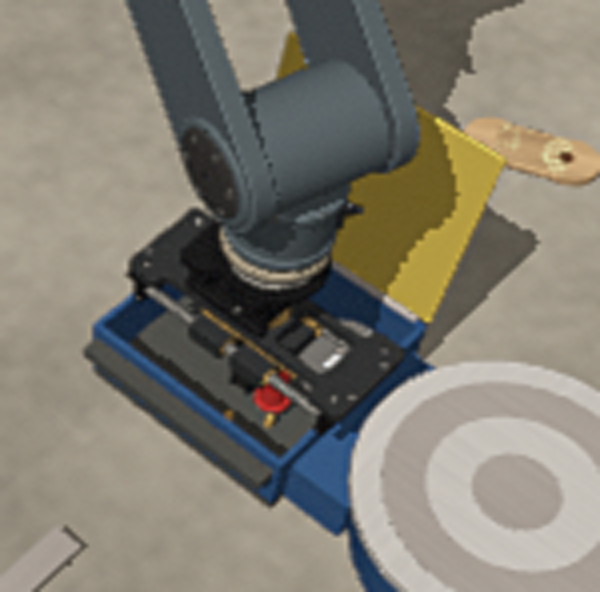

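Emit:
servo_tool --rows '[{"grip": 1,"translation": [0,0,0],"angular": [0,0,0]},{"grip": 1,"translation": [0,0,0],"angular": [0,0,0]},{"grip": 1,"translation": [0,0,0],"angular": [0,0,0]},{"grip": 1,"translation": [0,0,0],"angular": [0,0,0]},{"grip": 1,"translation": [0,0,0],"angular": [0,0,0]},{"grip": 1,"translation": [0,0,0],"angular": [0,0,0]},{"grip": 1,"translation": [0,0,0],"angular": [0,0,0]},{"grip": 1,"translation": [0,0,0],"angular": [0,0,0]},{"grip": 1,"translation": [0,0,0],"angular": [0,0,0]},{"grip": 1,"translation": [0,0,0],"angular": [0,0,0]}]'

```text
t: 28.55
ee_pos: [593.9, -53.3, 38.8]
tool_rot: [-3.139, 0.013, 0.029]
wrist_force: [-10.4, -1.4, 6.0]
grip_width: 0.6
```

```bash
python3 chk.py 15; python3 - <<'E'
from m import *
st()
W,im,d=cloud('scene','scene15')
p=pix('scene',[592,-363,12]);print('knife px',p*1.5)
for n in ['rib','mug','cup','jar','brush','knife_grip']:
    print(n,[(round(x['conf'],2),c2w('scene',x['centre'])) for x in models.landmark_of(n,'scene')[:1]])
E
```

```text
t 28.55 pos [593.9 -53.3  38.8] rot [-3.1  0.   0. ] F [-10.4  -1.4   6. ] w 0.6 q [-0.3  0.8  1.6 -0.   0.8 -0.3]
tip [590.2  76.6  50.7]
cover n [ 0.  -1.   0.1] angle -1.430920109881676 N 1298 1297 y -28.745065573805846 86.34474784896031 zmax 259.4473351642337
t 28.65 pos [593.9 -53.4  38.8] rot [-3.1  0.   0. ] F [-11.   -0.9   6.7] w 0.4 q [-0.3  0.8  1.6 -0.   0.8 -0.3]
knife px [319.6 460.7]
rib [(0.84, array([593.1, 324.9,   6.4]))]
mug [(0.75, array([ 538.8, -550.8,    1.3]))]
cup [(0.88, array([322.9, 464.2,  -1.8]))]
jar [(0.92, array([ 432.8, -538.9,    2.9]))]
brush [(0.72, array([ 330.9, -403.1,   -3.2]))]
knife_grip [(0.71, array([ 592.8, -366.9,   10.2]))]
```

View pics/scene15.png

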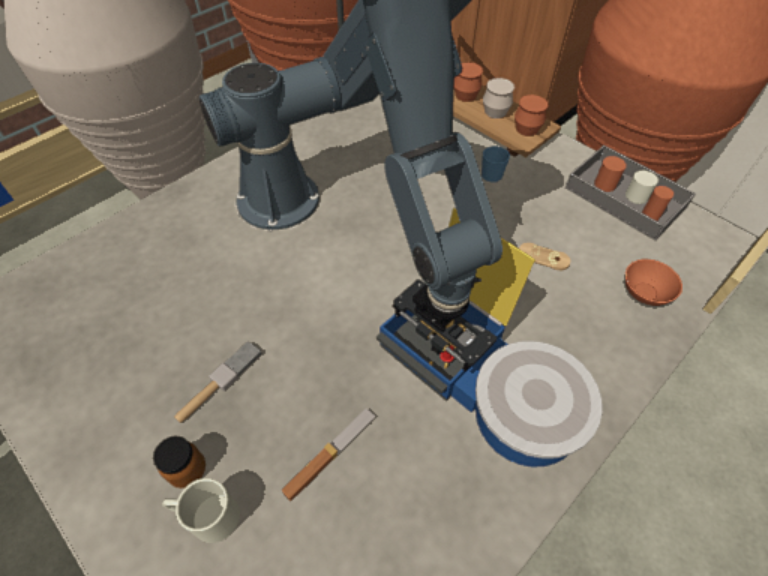

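View pics/w15.png

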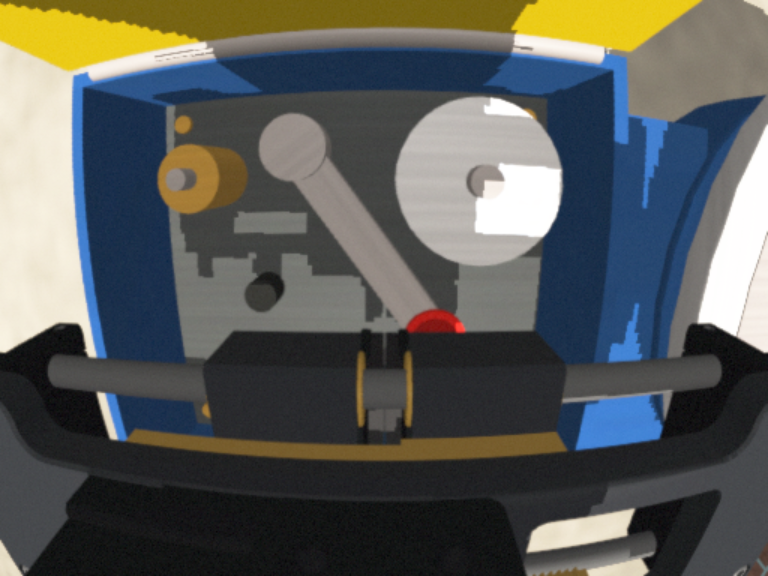

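The last pictures show the cover upright at about 1.71 rad and the knife flat on the bench at (330,455). The roller is held at (435,322) in the wrist view with a steady force of about 10 N, and the bystanders haven't moved. I'm handing the job in.

```bash
python3 - <<'E'
from cell import bot
print(bot.finish_job()); o=bot.get_obs(); print(o['t'],o['wrist_force'],o['ee_pos'])
E
```

```text
the job is handed in; nothing more can be done
None
the job is handed in; nothing more can be done
```

The job is handed in at about 28.7 s: the cover is open, the knife is on the bench, and the fingers are holding the tensioner arm past its click. No verdict was reported.

- **Cover:** I put the knife's blade in the slot and levered the lip up to 0.17 rad, then swung the cover open. Its last measured angle was about 1.71 rad.
- **Knife:** It lies flat and released on the bench at about (592, -365), roughly 100 mm clear of the housing.
- **Tensioner:** The wrist picture puts the arm angle at about 0.59 rad, against the required 0.47. The push stayed steady at about 10 N in x over a further second of holding. I judged the pawl from the arm angle only, because it was not clearly visible.
- **Other things on the bench:** The rib, mug, cup, jar and brush were all within measurement noise of where they started.

**Failed or unexplained:** My first grasp closed too slowly and missed the knife without disturbing it, and the second held. While pushing, the wrist also read about 6 N upward. I could not explain it, but it is far below the limits.

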